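# Kit out the rigger's tote and roll it into the bay

### The job

Sort all the fittings that lie mixed on the bench: bronze cleats into the green-lined compartment of the blue tote, pulley blocks into its grey-lined compartment, and oak wedges into the plywood box, each lying right inside. Once the tote is loaded, draw the stop bolt fully out and push the tote along the rollers, never lifting it off them, until it rests fully home against the end stop of the bay. Leave the other things on the bench alone.

Things in the scene. Friction and masses are not known exactly. Their poses are not given: they have to be found in the camera images.
- conveyor: Roller conveyor fixed on the bench. Origin on the bench under mid-lane; y runs along the lane, x across. The tote travels to -y. Lane 158 mm wide between rails (tops at z 73 mm, outer faces x +-85), from y +370 (open end) to -370. 14 free rollers, diameter 38, 50 apart, tops at z 50 mm. Blue bay from y -130 to -370, its cheeks up to z 113 mm.
- end_stop (a point): Middle of the face of the rubber end stop of the bay (conveyor y = -370 mm), at the height of the roller tops. The tote touches it when fully home.
- tote: Blue open plastic tote on the rollers, 150 mm across the lane (x), 250 mm along it (y), 75 mm high, walls and floor 4 mm, 0.4 to 0.7 kg empty. A full-height divider across its middle makes two compartments of 142 x 119 mm. Origin under the centre of its floor, axes as the conveyor's. 4 mm play to each rail; rolls very easily. Fully home its origin is at conveyor y -245 mm.
- tote_green (a point): Centre of the floor of the tote's green-lined compartment, the one towards the bay. Axes as the tote's; the rim is 70 mm above.
- tote_grey (a point): Centre of the floor of the tote's grey-lined compartment, the one away from the bay. Axes as the tote's; the rim is 70 mm above.
- stop_bolt (a joint): Stop bolt: steel rod, 14 mm diameter, 86 mm above the bench, lying across the +x rail at conveyor y +45 mm, just ahead of the tote, which it holds at the loading end. Slides along the conveyor's +x. In m: 0 to 0.012 at the start (nose about 40 mm in front of the tote), 0.060 fully out; the lane is clear above 0.045. Moves at about 3 N, stays where it is left.
- bolt_knob (a point): Grip point on the bolt's upright red knob, 18 mm thick (24 mm at the cap), standing from 86 to 137 mm above the bench; the point lies on the knob's axis at 116 mm height. The bolt is drawn by moving the knob along the conveyor's +x.
- wedge_box: Bare plywood box on the bench, fixed, 150 mm (x) by 140 mm (y) by 55 mm high, walls and floor 8 mm, open on top. Origin on the bench under its centre.
- cleat0: Bronze horn cleat, golden brown: foot 46 x 22 x 7 mm, stem 30 x 17 mm up to 27 mm, round horn bar of 14 mm diameter and 84 mm length along x on top; 37 mm high, 0.11 kg. Origin under the centre of the foot, x along the horns, z up as it stands on its foot. Stands on the bench at the start; may be absent.
- cleat1: Bronze horn cleat, golden brown: foot 46 x 22 x 7 mm, stem 30 x 17 mm up to 27 mm, round horn bar of 14 mm diameter and 84 mm length along x on top; 37 mm high, 0.11 kg. Origin under the centre of the foot, x along the horns, z up as it stands on its foot. Stands on the bench at the start; may be absent.
- cleat2: Bronze horn cleat, golden brown: foot 46 x 22 x 7 mm, stem 30 x 17 mm up to 27 mm, round horn bar of 14 mm diameter and 84 mm length along x on top; 37 mm high, 0.11 kg. Origin under the centre of the foot, x along the horns, z up as it stands on its foot. Stands on the bench at the start; may be absent.
- pulley0: Pulley block lying flat: dark brown wooden oval cheeks 68 (x) x 42 (y) mm, 30 mm high, black sheave between them, small steel eye at its -x end; 0.09 kg. Origin under its centre, z up through the cheeks as it lies. May be absent.
- pulley1: Pulley block lying flat: dark brown wooden oval cheeks 68 (x) x 42 (y) mm, 30 mm high, black sheave between them, small steel eye at its -x end; 0.09 kg. Origin under its centre, z up through the cheeks as it lies. May be absent.
- wedge0: Pale oak wedge lying on its broad face: 80 mm long (x), 26 mm wide (y), 22 mm high at the butt (x = -34 mm), tapering to 5 mm at the tip (x = +46 mm); 0.035 kg. Origin on its underside, 34 mm from the butt, z up as it lies. May be absent.
- wedge1: Pale oak wedge lying on its broad face: 80 mm long (x), 26 mm wide (y), 22 mm high at the butt (x = -34 mm), tapering to 5 mm at the tip (x = +46 mm); 0.035 kg. Origin on its underside, 34 mm from the butt, z up as it lies. May be absent.
- wedge2: Pale oak wedge lying on its broad face: 80 mm long (x), 26 mm wide (y), 22 mm high at the butt (x = -34 mm), tapering to 5 mm at the tip (x = +46 mm); 0.035 kg. Origin on its underside, 34 mm from the butt, z up as it lies. May be absent.
- varnish_tin: Small closed varnish tin with a red label, 52 mm diameter, 55 mm high, among the fittings. Not part of the job. Origin under its centre.
- screwdriver: Short screwdriver with a black handle, 100 mm long, lying at the +y end of the fittings. Not part of the job.
- sanding_block: Cork sanding block with a red face below, 75 x 36 x 31 mm, among the fittings. Not part of the job. Origin under its centre.

How it is judged:
On the way, in this order (a step that is already met when the one before it is completed fails the run):
1. the cleats lie in the green-lined compartment and the pulley blocks in the grey-lined one, the tote still at the loading end behind its bolt (x of cleat0 in the frame of tote_green between -0.071 and 0.071 m and y of cleat0 in the frame of tote_green between -0.058 and 0.058 m and z of cleat0 in the frame of tote_green between -0.01 and 0.062 m and x of cleat1 in the frame of tote_green between -0.071 and 0.071 m and y of cleat1 in the frame of tote_green between -0.058 and 0.058 m and z of cleat1 in the frame of tote_green between -0.01 and 0.062 m and x of cleat2 in the frame of tote_green between -0.071 and 0.071 m and y of cleat2 in the frame of tote_green between -0.058 and 0.058 m and z of cleat2 in the frame of tote_green between -0.01 and 0.062 m and x of pulley0 in the frame of tote_grey between -0.071 and 0.071 m and y of pulley0 in the frame of tote_grey between -0.058 and 0.058 m and z of pulley0 in the frame of tote_grey between -0.01 and 0.062 m and x of pulley1 in the frame of tote_grey between -0.071 and 0.071 m and y of pulley1 in the frame of tote_grey between -0.058 and 0.058 m and z of pulley1 in the frame of tote_grey between -0.01 and 0.062 m and y of tote in the frame of conveyor above 0.15 m), for 0.2 s.
2. the stop bolt is drawn out of the lane (value of joint stop_bolt above 0.045 m), for 0.2 s.
3. the tote is home in the bay (y of tote in the frame of conveyor below -0.233 m and z of tote in the frame of conveyor between 0.043 and 0.056 m and angle between tote's own z axis and vertical below 0.06 rad), for 0.2 s.
At the end, for the whole second after the job is handed in: Every cleat lies inside the green-lined compartment, every pulley block inside the grey-lined one and every wedge inside the plywood box, all below the rims; the tote stands level on the rollers within 12 mm of the end stop; everything at rest (all of step 3 and x of cleat0 in the frame of tote_green between -0.071 and 0.071 m and y of cleat0 in the frame of tote_green between -0.058 and 0.058 m and z of cleat0 in the frame of tote_green between -0.01 and 0.062 m and x of cleat1 in the frame of tote_green between -0.071 and 0.071 m and y of cleat1 in the frame of tote_green between -0.058 and 0.058 m and z of cleat1 in the frame of tote_green between -0.01 and 0.062 m and x of cleat2 in the frame of tote_green between -0.071 and 0.071 m and y of cleat2 in the frame of tote_green between -0.058 and 0.058 m and z of cleat2 in the frame of tote_green between -0.01 and 0.062 m and x of pulley0 in the frame of tote_grey between -0.071 and 0.071 m and y of pulley0 in the frame of tote_grey between -0.058 and 0.058 m and z of pulley0 in the frame of tote_grey between -0.01 and 0.062 m and x of pulley1 in the frame of tote_grey between -0.071 and 0.071 m and y of pulley1 in the frame of tote_grey between -0.058 and 0.058 m and z of pulley1 in the frame of tote_grey between -0.01 and 0.062 m and x of wedge0 in the frame of wedge_box between -0.067 and 0.067 m and y of wedge0 in the frame of wedge_box between -0.062 and 0.062 m and z of wedge0 in the frame of wedge_box between 0 and 0.055 m and x of wedge1 in the frame of wedge_box between -0.067 and 0.067 m and y of wedge1 in the frame of wedge_box between -0.062 and 0.062 m and z of wedge1 in the frame of wedge_box between 0 and 0.055 m and x of wedge2 in the frame of wedge_box between -0.067 and 0.067 m and y of wedge2 in the frame of wedge_box between -0.062 and 0.062 m and z of wedge2 in the frame of wedge_box between 0 and 0.055 m and linear speed of tote below 0.02 m/s and linear speed of each of cleat0, cleat1, cleat2, pulley0, pulley1, wedge0, wedge1, wedge2 below 0.03 m/s); the robot touches nothing.
It fails at once if the varnish tin, screwdriver or sanding block is moved by more than 4 cm (distance of any of varnish_tin, sanding_block, screwdriver from where it was at the start of the episode above 0.04 m).
It fails at once if the tote is lifted or tipped off the rollers (by more than 2 cm or 0.25 rad) (z of tote in the frame of conveyor above 0.07 m or angle between tote's own z axis and vertical above 0.25 rad).
Of cleat0, cleat1, cleat2 only 2 to 3 are there at a start; the rules pass over those that are not, and their reading is None.
Of pulley0, pulley1 only 1 to 2 are there at a start; the rules pass over those that are not, and their reading is None.
Of wedge0, wedge1, wedge2 only 2 to 3 are there at a start; the rules pass over those that are not, and their reading is None.
At some moment in a run one of cleat0, cleat1, cleat2, pulley0, pulley1, wedge0, wedge1, wedge2 may be knocked a few centimetres aside while the robot is not near it.
Once in a run the grip may slacken for a moment while it holds something.
It also fails if it takes over 210 s, if anything falls off the work surface, if the arm or the gripper's body presses on something with over 40 N, if the wrist force passes 120 N, or if a joint passes its speed limit or range.

### The arm

A 6-joint arm with a two-finger parallel gripper is mounted at the origin on the work surface. World frame = base frame: x ahead of the robot, y to its left, z up, the work surface at z = 0. Lengths are in m, angles in rad, forces in N, time in s.
With the tool pointing down it reaches from about 0.3 to 0.875 m from the base axis. Payload 4.2 kg.
Tool frame: the origin (TCP) lies between the finger pads; the fingertips stand 25 mm ahead of it and the grasp point (between the pads) lies 6 mm ahead of it (r.tip_reach is the z of the fingertips in the tool frame, in m); z points along the fingers, y is the line along which they close (so a half turn about z gives the same grasp; the last joint's range is limited). The gripper opens to 85 mm and grips with 20 to 120 N. Pads are 22 mm wide; open, the fingers measure 114 mm over their backs; the gripper's body (76 mm by 85 mm) begins 54 mm behind the grasp point. The pads swing forward as they close: fully open they stand 13 mm farther back than shut.
Start: joints at [1.163, 0.32, 1.565, -0, 1.257, -0.02], TCP at [0.217, 0.532, 0.223] pointing down, gripper open.
Joint ranges: [-3.11, 3.11], [-0.84, 2.01], [0.21, 2.61], [-1.34, 4.49], [0.05, 2.63], [-2.56, 2.56]. Speed limits (rad/s): [2.57, 2.57, 3.14, 3.14, 3.14, 3.14].

### API

Orientations are given as a unit quaternion [w, x, y, z].
In Python, from workcell import r gives the robot as it stands.
- The arm moves only by the shell command python3 -m jog 'ROWS' [FORCE]. ROWS is JSON, a list of rows, each a list of 7 numbers: the shift along the tool's x, y, z in mm, then the turn, a rotation vector about the tool's x, y, z in degrees, then the closure, from -1 (fully open) to 1 (shut). In form: [[dx, dy, dz, rx, ry, rz, fingers], ...]. A call has 1 to 20 rows; each row shifts and turns the commanded pose from where the row before left it, along the tool's axes as they then stand; what a row does not reach is not made up. A row lasts 1/10 s, in which the tool goes at most 50 mm and 8.59 degrees, less where a joint would pass 70% of its speed; a pose out of reach is approached as far as the arm can. A call with a gripper value outside its range is refused whole. The fingers move at their own pace and stop on an object; FORCE is the grip in N (left out, the last holds). Time passes only in rows, so rows that do not move let the fingers close. It gives the time, the measured TCP pose, the force, the opening and the grip force at its end, in the units of the state.
- r.read_state(): the state, without advancing time (a new reading comes with each control period).
- r.grab_frame(name): name is "side" or "top" or "wrist"; returns (picture, depth): 420x560x3 uint8, blue, green, red; 420x560 float32, m along the optical axis (not along the pixel's ray), 0 where there is no reading.
- r.camera_params(name): a dict with "camera_matrix" (3x3 intrinsics, pixels), "k1" (the pictures are not rectified: a ray, as slopes to the right and down, at radius r is drawn at 1 + k1 r^2 times it, then the intrinsics apply), "world_from_camera" (4x4, takes a point from camera to world coordinates). Camera axes: x right, y up, looking along -z (the intrinsics and any distortion apply to the point x, -y, -z); pixel columns grow to the right and rows downward; lengths in m; the calibration is good to about 2 mm. A picture is of the moment at which its call begins: read the wrist's pose just before it. camera_params takes no time and is no camera call; for the wrist camera it gives the pose at the moment of the call.
- r.hand_in(): hands the job in; it is judged then, once.
The state is a dict: "clock": time; "joints": joint angles; "joint_velocities": joint speeds; "effort": joint torques, N m; "tcp_pos": TCP position; "ee_rot": TCP orientation; "force": force on the tool from outside, world axes, zero at the start; "torque": the same for the moment, N m; "gripper_width": opening from 0.0 (shut) to 1.0 (fully open); "grip_force": force on a finger pad.
Only numpy, scipy, OpenCV 4.12 (cv2) and the standard library are available. Lean on these libraries where they do the work, as an engineer would, in place of code of your own. Each camera call takes 0.05 s, during which the arm holds its last target. There are 200 camera calls.

## Working session

There is one attempt and no reset: what is moved stays moved. The work goes in short steps, Python scripts to look and compute and a shell command to move; the robot and the scene stay as the last step left them, time stands still between calls to the robot, and variables do not carry over. Pictures are saved under pics/ and viewed, at most 14 in all, crops included, and the job is handed in when it is done.

```bash
mkdir -p pics; ls; python3 - <<'E'
from workcell import r
import cv2,numpy as np
s=r.read_state();print(s['clock'],s['tcp_pos'],s['ee_rot'],s['gripper_width'],r.tip_reach)
for n in ['top','side']:
    im,d=r.grab_frame(n);cv2.imwrite(f'pics/{n}0.png',im);np.save(f'pics/{n}0.npy',d)
    p=r.camera_params(n);print(n,p)
print(r.camera_params('wrist'))
E
```

```text
pics
0.0 [0.21721687 0.53183409 0.22195822] [-1.97325893e-04  1.92666508e-01  9.81263859e-01 -9.03751308e-04] 1.0021529275457415 0.025
top {'camera_matrix': array([[380.12548587,   0.        , 281.50503589],
       [  0.        , 380.12548587, 207.017491  ],
       [  0.        ,   0.        ,   1.        ]]), 'k1': -0.006822336069433641, 'world_from_camera': array([[ 4.92022574e-03,  9.87920402e-01, -1.54884055e-01,
         3.86046749e-01],
       [-9.99987637e-01,  4.97227649e-03, -5.13385329e-05,
        -6.98254008e-02],
       [ 7.19407963e-04,  1.54882393e-01,  9.87932653e-01,
         1.05040701e+00],
       [ 0.00000000e+00,  0.00000000e+00,  0.00000000e+00,
         1.00000000e+00]])}
side {'camera_matrix': array([[493.53946851,   0.        , 278.35610595],
       [  0.        , 493.53946851, 204.57073662],
       [  0.        ,   0.        ,   1.        ]]), 'k1': -0.03445143379516259, 'world_from_camera': array([[-0.73654363,  0.34251481, -0.58325559, -0.39466807],
       [-0.67634291, -0.38312849,  0.62910478,  0.95620239],
       [-0.00798412,  0.8578439 ,  0.51384831,  0.92959387],
       [ 0.        ,  0.        ,  0.        ,  1.        ]])}
{'camera_matrix': array([[349.14734851,   0.        , 281.09232779],
       [  0.        , 349.14734851, 212.25536829],
       [  0.        ,   0.        ,   1.        ]]), 'k1': -0.09039304764027178, 'world_from_camera': array([[ 0.37869852, -0.8884402 , -0.25934812,  0.15204861],
       [ 0.92551421,  0.36252545,  0.10953877,  0.55910571],
       [-0.00329835, -0.28151254,  0.95955188,  0.37344734],
       [ 0.        ,  0.        ,  0.        ,  1.        ]])}
```

View pics/top0.png

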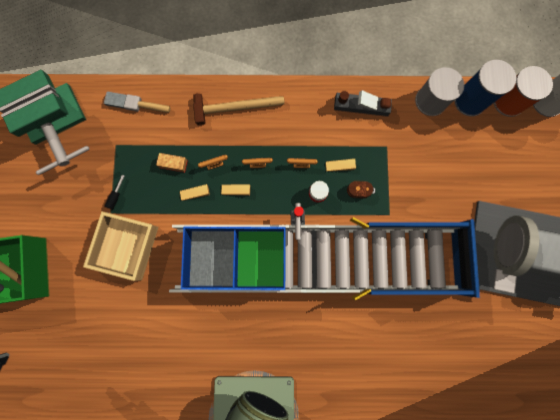

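View pics/side0.png

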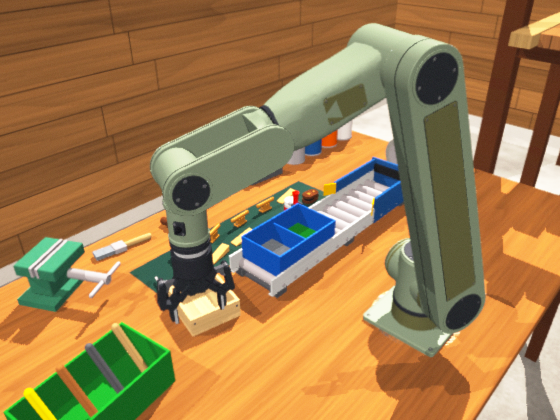

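Top view: cleats at about (212,161), (257,161), (302,162), wedges at (341,165), (194,192), (235,189), one pulley at (361,189), tin (319,190), sanding block (171,162), screwdriver (115,195), box (120,247), tote (235,258), and knob (299,212). Side view: the arm stands to the near left, clear of everything.

```bash
cat > h.py <<'E'
from workcell import r
import cv2,numpy as np
def cast(p,uv,z):
    K=p['camera_matrix'];T=p['world_from_camera']
    uv=np.atleast_2d(np.asarray(uv,float))
    D=np.array([p['k1'],0,0,0.]);n=cv2.undistortPoints(uv[:,None],K,D)[:,0]
    d=np.c_[n[:,0],-n[:,1],-np.ones(len(n))]@T[:3,:3].T;o=T[:3,3]
    return o+d*((z-o[2])/d[:,2])[:,None]
def proj(p,X):
    X=np.atleast_2d(np.asarray(X,float));T=p['world_from_camera']
    c=(X-T[:3,3])@T[:3,:3];c=c*[1,-1,-1]
    return cv2.projectPoints(c,np.zeros(3),np.zeros(3),p['camera_matrix'],np.array([p['k1'],0,0,0.]))[0][:,0]
def rect(p,c,z):
    X=cast(p,c.reshape(-1,2),z)[:,:2].astype(np.float32)*1000
    (cx,cy),(a,b),_=R=cv2.minAreaRect(X);B=cv2.boxPoints(R)
    e=[B[1]-B[0],B[2]-B[1]];e=max(e,key=np.linalg.norm)
    return np.round([cx,cy]),np.round([max(a,b),min(a,b)]),round(float(np.degrees(np.arctan2(e[1],e[0]))%180),1)
def state():
    s=r.read_state();w,x,y,z=s['ee_rot']
    from scipy.spatial.transform import Rotation as Ro
    M=Ro.from_quat([x,y,z,w]).as_matrix()
    return s,M
E
python3 - <<'E'
from h import *
im=cv2.imread('pics/top0.png');p=r.camera_params('top')
hsv=cv2.cvtColor(im,cv2.COLOR_BGR2HSV)
m=np.zeros(im.shape[:2],np.uint8);sub=(slice(149,211),slice(120,385))
v=((hsv[...,2]>75)&((hsv[...,0]<30)|(hsv[...,0]>165)|(hsv[...,2]>140))).astype(np.uint8)*255
m[sub]=v[sub]
cs,_=cv2.findContours(m,cv2.RETR_EXTERNAL,cv2.CHAIN_APPROX_NONE)
for c in cs:
    if cv2.contourArea(c)<25: continue
    u=c.reshape(-1,2).mean(0).astype(int)
    print(u,cv2.contourArea(c),*rect(p,c,0.03),*rect(p,c,0.015))
# tote rim blue, box
b=((hsv[...,0]>105)&(hsv[...,0]<125)&(hsv[...,1]>150)&(hsv[...,2]>60)).astype(np.uint8)*255
b[:,:150]=0;b[:220]=0;b[:,288:]=0
c=np.vstack(cv2.findContours(b,0,1)[0]);print('tote',rect(p,c,.125))
rd=(((hsv[...,0]<6)|(hsv[...,0]>174))&(hsv[...,1]>180)&(hsv[...,2]>120)).astype(np.uint8)*255
for c in cv2.findContours(rd[200:240,280:320],0,1)[0]: c=c+[280,200];print('knob',c.reshape(-1,2).mean(0),rect(p,c,.137))
cv2.imwrite('pics/c1.png',cv2.resize(im[140:300,80:400],None,fx=2.5,fy=2.5,interpolation=cv2.INTER_CUBIC))
cv2.imwrite('pics/m.png',cv2.resize(m[140:220,80:400],None,fx=2.5,fy=2.5))
E
```

```text
[297 207] 45.5 [ 548. -115.] [27. 19.] 90.3 [ 550. -115.] [28. 20.] 90.3
[235 189] 282.0 [595.  57.] [80. 28.] 90.3 [598.  58.] [81. 28.] 90.3
[193 192] 281.5 [586. 170.] [81. 30.] 104.7 [589. 173.] [82. 30.] 104.7
[361 188] 270.0 [ 599. -289.] [69. 42.] 90.3 [ 602. -292.] [70. 43.] 90.3
[318 190] 278.0 [ 593. -172.] [54. 51.] 171.7 [ 596. -173.] [55. 52.] 171.7
[340 164] 279.0 [ 666. -232.] [84. 31.] 96.5 [ 670. -235.] [85. 31.] 96.5
[301 162] 151.5 [ 672. -126.] [83. 25.] 86.1 [ 676. -126.] [85. 25.] 86.1
[256 162] 157.5 [670.  -1.] [83. 26.] 90.3 [675.  -0.] [84. 26.] 90.3
[213 162] 178.0 [669. 120.] [85. 28.] 108.5 [674. 123.] [87. 29.] 108.5
[171 161] 376.5 [672. 235.] [86. 42.] 76.7 [677. 240.] [87. 43.] 76.7
tote (array([407.,  46.]), array([249., 148.]), 90.3)
knob [298.30769231 211.        ] (array([ 520., -110.]), array([20., 20.]), 0.3)
```

View pics/c1.png

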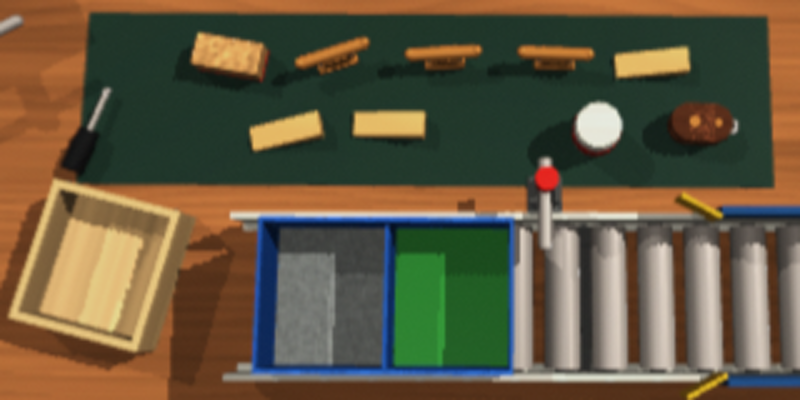

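Crop shows wedges at crop (285,131), (389,124), (652,62), the tote with grey left and green right, and plywood box outer rim corners at (57,181), (192,212), (143,353), (10,316).

```bash
python3 - <<'E'
from h import *
p=r.camera_params('top');d=np.load('pics/top0.npy')
c=np.array([[57,181],[192,212],[143,353],[10,316]])/2.5+[80,140]
P=cast(p,c,.055);print(P[:,:2].round(3),rect(p,c,.055))
def h(u,v):
    u,v=int(round(u)),int(round(v));T=p['world_from_camera']
    a=cast(p,[[u,v]],0.)[0];o=T[:3,3];k=d[v,u]/((a-o)@-T[:3,2]);return (o+(a-o)*k)[2]
for n,x,y,a in [('w0',598,58,90),('w1',589,173,105),('w2',671,-235,96)]:
    t=np.radians(a);print(n,[round(1000*h(*proj(p,[[(x+k*np.cos(t))/1000,(y+k*np.sin(t))/1000,.013]])[0]),1) for k in (-32,-16,0,16,32)])
s,M=state();print(M.round(3))
E
which python3; python3 -m jog '[[0,0,0,0,0,0,-1]]' 60
```

```text
[[0.525 0.403]
 [0.493 0.258]
 [0.347 0.301]
 [0.384 0.441]] (array([438., 350.]), array([153., 148.]), 165.0)
w0 [np.float64(20.4), np.float64(15.9), np.float64(11.5), np.float64(8.8), np.float64(6.4)]
w1 [np.float64(18.5), np.float64(1050.4), np.float64(12.3), np.float64(7.0), np.float64(3.9)]
w2 [np.float64(18.5), np.float64(13.5), np.float64(11.2), np.float64(9.2), np.float64(6.2)]
[[-0.926  0.378 -0.001]
 [ 0.378  0.926 -0.001]
 [ 0.    -0.002 -1.   ]]
/bin/python3
clock: 0.2
tcp_pos: [0.2173, 0.532, 0.2223]
ee_rot: [-0.0, 0.193, 0.981, -0.001]
force: [0.2, -0.7, -0.2]
gripper_width: 1.0
grip_force: 0.0
```

```bash
python3 -m jog '[[0,0,0,0,0,8.475,-0.2],[0,0,0,0,0,8.475,-0.2],[0,0,0,0,0,8.475,-0.2],[0,0,0,0,0,8.475,-0.2],[0,0,0,0,0,8.475,-0.2],[0,0,0,0,0,8.475,-0.2],[0,0,0,0,0,8.475,-0.2],[0,0,0,0,0,8.475,-0.2]]' 60 >/dev/null
python3 -m jog '[[-26,26,0,0,0,0,-0.2],[-26,27,0,0,0,0,-0.2],[-26,27,0,0,0,0,-0.2],[-26,27,0,0,0,0,-0.2],[-26,27,0,0,0,0,-0.2],[-26,27,0,0,0,0,-0.2],[-26,27,0,0,0,0,-0.2],[-26,27,0,0,0,0,-0.2],[-26,27,0,0,0,0,-0.2],[-26,27,0,0,0,0,-0.2],[-26,27,0,0,0,0,-0.2],[-26,27,0,0,0,0,-0.2],[-26,27,0,0,0,0,-0.2],[-29,24,0,0,0,-7.3,-0.2],[0,0,0,0,0,-7.4,-0.2],[0,0,0,0,0,0,-0.2],[0,0,0,0,0,0,-0.2]]'
```

```text
clock: 2.7
tcp_pos: [0.591, 0.1654, 0.2226]
ee_rot: [-0.0, 0.612, 0.791, -0.0]
force: [-0.6, 0.5, -0.3]
gripper_width: 0.6
grip_force: 0.0
```

```bash
python3 -m jog '[[0,0,40,0,0,0,-0.2],[0,0,40,0,0,0,-0.2],[0,0,40,0,0,0,-0.2],[0,0,40,0,0,0,-0.2],[0,0,22,0,0,0,-0.2],[0,0,10,0,0,0,-0.2],[0,0,0,0,0,0,-0.2],[0,0,0,0,0,0,1],[0,0,0,0,0,0,1],[0,0,0,0,0,0,1],[0,0,0,0,0,0,1],[0,0,0,0,0,0,1],[0,0,0,0,0,0,1]]'; python3 -m jog '[[0,0,-30,0,0,0,1],[0,0,-50,0,0,0,1],[0,0,-50,0,0,0,1],[0,0,0,0,0,0,1],[0,0,0,0,0,0,1]]'
```

```text
clock: 4.0
tcp_pos: [0.5914, 0.1652, 0.031]
ee_rot: [0.0, 0.611, 0.792, 0.0]
force: [-0.3, -0.3, -0.4]
gripper_width: 0.005
grip_force: 0.0
clock: 4.5
tcp_pos: [0.5919, 0.1653, 0.1623]
ee_rot: [0.001, 0.611, 0.792, 0.001]
force: [-0.2, -0.3, 0.6]
gripper_width: 0.002
grip_force: 0.0
```

Missed; look before another try.

```bash
python3 - <<'E'
from h import *
im,_=r.grab_frame('wrist');p=r.camera_params('wrist');cv2.imwrite('pics/w1.png',im)
s,M=state();print(proj(p,[s['tcp_pos']+M[:,2]*.025,[.591,.165,0]]))
im,_=r.grab_frame('top');cv2.imwrite('pics/t1.png',im)
E
```

```text
[[279.81217714 246.25602623]
 [280.76129515 190.62551708]]
```

View pics/w1.png

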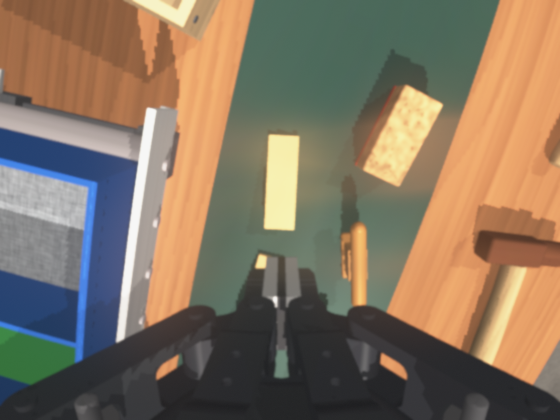

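```bash
python3 - <<'E'
from h import *
p=r.camera_params('wrist');im=cv2.imread('pics/w1.png')
c=np.array([[268,133],[299,133],[295,231],[264,229]])
print(rect(p,c,.013))
im=cv2.imread('pics/t1.png');p=r.camera_params('top')
hsv=cv2.cvtColor(im,cv2.COLOR_BGR2HSV)
m=np.zeros(im.shape[:2],np.uint8);sub=(slice(149,211),slice(120,385))
v=((hsv[...,2]>75)&((hsv[...,0]<30)|(hsv[...,0]>165)|(hsv[...,2]>140))).astype(np.uint8)*255
m[sub]=v[sub]
for c in cv2.findContours(m,0,1)[0]:
    if cv2.contourArea(c)>25: print(c.reshape(-1,2).mean(0).astype(int),cv2.contourArea(c),*rect(p,c,0.015))
E
```

```text
(array([588., 174.]), array([87., 28.]), 103.0)
[297 207] 45.5 [ 550. -115.] [28. 20.] 90.3
[136 195] 316.5 [583. 338.] [81. 48.] 93.7
[235 189] 282.0 [598.  58.] [81. 28.] 90.3
[194 192] 252.5 [589. 174.] [83. 30.] 104.7
[361 188] 271.0 [ 602. -292.] [70. 43.] 90.3
[318 190] 278.0 [ 596. -173.] [55. 52.] 171.7
[340 164] 278.5 [ 670. -235.] [85. 31.] 96.5
[301 162] 152.0 [ 676. -126.] [85. 26.] 85.8
[256 161] 154.0 [675.  -0.] [84. 26.] 90.3
[213 162] 177.5 [674. 123.] [87. 28.] 108.5
[160 177] 149.5 [632. 270.] [164.  14.] 10.1
[153 178] 78.5 [629. 289.] [168.  11.] 9.9
```

```bash
python3 -m jog '[[0,0,0,0,0,0,0],[0,0,0,0,0,0,0],[0,0,0,0,0,0,0],[0,0,40,0,0,0,0],[0,0,40,0,0,0,0],[0,0,40,0,0,0,0],[0,0,17,0,0,0,0],[0,0,0,0,0,0,0],[0,0,0,0,0,0,0]]'; python3 -m jog '[[0,0,0,0,0,0,0.55],[0,0,0,0,0,0,0.55],[0,0,0,0,0,0,0.55],[0,0,0,0,0,0,0.55],[0,0,0,0,0,0,0.55]]'
```

```text
clock: 5.5
tcp_pos: [0.5917, 0.1653, 0.024]
ee_rot: [0.0, 0.611, 0.792, 0.0]
force: [-0.1, 0.1, 0.3]
gripper_width: 0.497
grip_force: 0.0
clock: 6.0
tcp_pos: [0.5914, 0.1653, 0.0242]
ee_rot: [0.0, 0.611, 0.792, 0.0]
force: [-0.4, -0.1, 0.0]
gripper_width: 0.224
grip_force: 0.0
```

```bash
python3 - <<'E'
from h import *
im,_=r.grab_frame('wrist');p=r.camera_params('wrist')
im2,_=r.grab_frame('side')
cv2.imwrite('pics/w2.png',np.hstack([im[150:420,100:460],cv2.resize(im2[150:285,200:380],None,fx=2,fy=2)]))
E
```

```text
(no output)
```

View pics/w2.png

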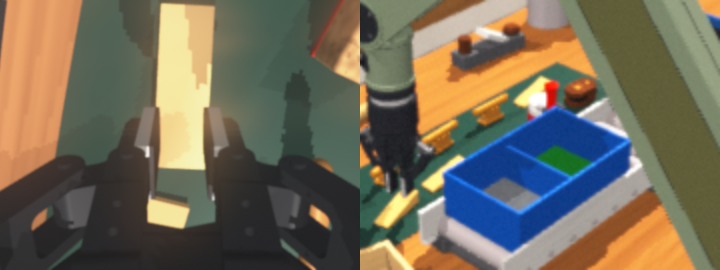

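```bash
python3 - <<'E'
from h import *
p=r.camera_params('wrist');s,M=state()
print(p['world_from_camera'][:3,3],s['tcp_pos'])
print('tip',proj(p,[s['tcp_pos']+M[:,2]*.025,s['tcp_pos']+M[:,2]*.006]))
for z in(0,.022):print(cast(p,[[100+185,150+168],[260,150+168],[312,150+168],[268,360]],z).round(3)[:,:2].tolist())
E
```

```text
[0.57410421 0.23433131 0.17534598] [0.59135433 0.16520867 0.02397206]
tip [[279.88182739 246.26760556]
 [279.71605812 260.80355265]]
[[0.605, 0.123], [0.591, 0.119], [0.621, 0.127], [0.603, 0.091]]
[[0.601, 0.137], [0.589, 0.134], [0.615, 0.14], [0.599, 0.109]]
```

```bash
python3 -m jog '[[0,0,0,0,0,0,0],[0,0,0,0,0,0,0],[0,0,0,0,0,0,0],[0,0,3,0,0,0,0],[0,0,3,0,0,0,0],[0,0,0,0,0,0,0]]'; python3 -m jog '[[0,0,3,0,0,0,0],[0,0,0,0,0,0,0]]';python3 -m jog '[[0,0,0,0,0,0,0.55],[0,0,0,0,0,0,0.55],[0,0,0,0,0,0,0.55],[0,0,0,0,0,0,0.55]]'
```

```text
clock: 6.7
tcp_pos: [0.5909, 0.1651, 0.0171]
ee_rot: [-0.0, 0.611, 0.792, -0.0]
force: [0.3, 0.3, 0.4]
gripper_width: 0.501
grip_force: 0.0
clock: 6.9
tcp_pos: [0.591, 0.1651, 0.0143]
ee_rot: [-0.0, 0.611, 0.792, -0.0]
force: [1.0, -1.1, -0.5]
gripper_width: 0.495
grip_force: 0.0
clock: 7.3
tcp_pos: [0.5914, 0.1652, 0.0149]
ee_rot: [0.0, 0.611, 0.792, 0.0]
force: [0.3, -0.4, -0.9]
gripper_width: 0.225
grip_force: 0.0
```

```bash
python3 -m jog '[[0,0,0,0,0,0,0.7],[0,0,0,0,0,0,0.7]]';  python3 -m jog '[[0,0,0,0,0,0,0.85],[0,0,0,0,0,0,0.85]]'; python3 - <<'E'
from h import *
im,d=r.grab_frame('wrist');p=r.camera_params('wrist')
cv2.imwrite('pics/w3.png',cv2.resize(im[150:420,100:460],None,fx=2,fy=2))
s,M=state();print(proj(p,[s['tcp_pos']+M[:,2]*.025]),d[240:340:10,282].round(3))
E
```

```text
clock: 7.5
tcp_pos: [0.5914, 0.1652, 0.0149]
ee_rot: [0.0, 0.611, 0.792, 0.0]
force: [0.4, 0.0, 1.9]
gripper_width: 0.147
grip_force: 0.0
clock: 7.7
tcp_pos: [0.5913, 0.1652, 0.0148]
ee_rot: [0.0, 0.611, 0.792, 0.0]
force: [-0.6, 0.4, -0.2]
gripper_width: 0.076
grip_force: 0.0
[[279.84353398 246.27250604]] [0.163 0.164 0.164 0.164 0.165 0.    0.166 0.165 0.166 0.191]
```

View pics/w3.png

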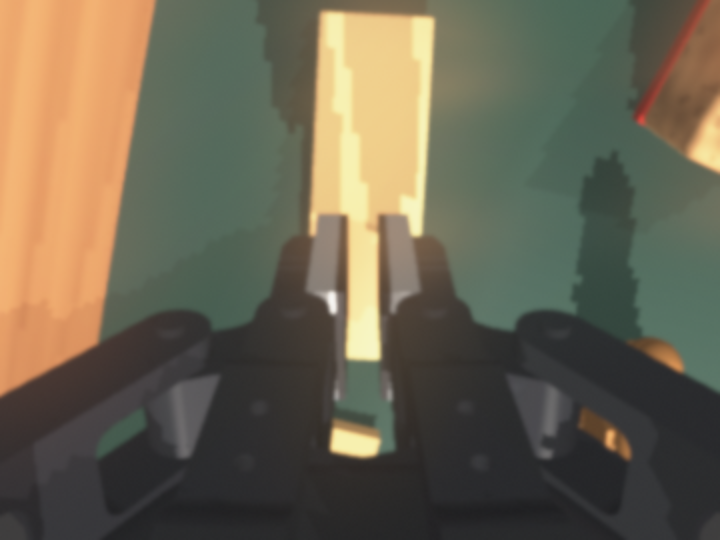

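```bash
python3 - <<'E'
from h import *
im,d=r.grab_frame('wrist');p=r.camera_params('wrist');T=p['world_from_camera']
s,M=state();print(s['tcp_pos'],s['joints'])
for u,v in [(282,170),(282,210),(282,240),(282,300),(230,200),(350,200),(264,275),(299,275),(264,262),(299,262),(262,290),(304,290),(282,345)]:
    a=cast(p,[[u,v]],0.)[0];o=T[:3,3];k=d[v,u]/((a-o)@-T[:3,2]);X=o+(a-o)*k;print(u,v,X.round(4),((X-s['tcp_pos'])@M).round(4))
E
```

```text
[0.59135608 0.16523472 0.01481856] [ 2.53690115e-01  5.70772987e-01  1.72937172e+00  1.18456587e-04
  8.41345673e-01 -2.60987816e-03]
282 170 [0.5812 0.2085 0.0062] [0.0444 0.0011 0.0087]
282 210 [0.5857 0.191  0.0102] [0.0263 0.0011 0.0046]
282 240 [0.5891 0.1781 0.0143] [0.013  0.0011 0.0005]
282 300 [0.5963 0.1505 0.0196] [-0.0155  0.0011 -0.0048]
230 200 [0.5606 0.1873 0.0025] [ 0.0292 -0.0241  0.0123]
350 200 [0.6173 0.2018 0.0013] [0.0288 0.0344 0.0135]
264 275 [0.5831 0.1737 0.0448] [ 0.0103 -0.0059 -0.03  ]
299 275 [0.5961 0.177  0.0445] [ 0.0102  0.0076 -0.0297]
264 262 [0.5825 0.1739 0.0336] [ 0.0106 -0.0064 -0.0188]
299 262 [0.5967 0.1772 0.0326] [ 0.0102  0.0081 -0.0178]
262 290 [0.5828 0.1741 0.0572] [ 0.0107 -0.006  -0.0424]
304 290 [0.5972 0.1776 0.0568] [ 0.0105  0.0088 -0.042 ]
282 345 [0.6064 0.1122 0.0016] [-0.0551  0.0011  0.0132]
```

The pictures show the real fingertips about 39 mm farther back than the stated reach (tips at z ≈ 30 mm while TCP reads 15 mm). I'll do a guarded descent to verify that.

```bash
python3 -m jog '[[0,0,0,0,0,0,0],[0,0,0,0,0,0,0],[0,0,0,0,0,0,0],[0,0,0,0,0,0,0],[0,0,4,0,0,0,0],[0,0,4,0,0,0,0],[0,0,0,0,0,0,0]]'; for i in 1; do python3 -m jog '[[0,0,4,0,0,0,0],[0,0,4,0,0,0,0],[0,0,0,0,0,0,0]]'; done; python3 -m jog '[[0,0,4,0,0,0,0],[0,0,0,0,0,0,0]]'; python3 -m jog '[[0,0,3,0,0,0,0],[0,0,0,0,0,0,0]]'
```

```text
clock: 8.5
tcp_pos: [0.5907, 0.1651, 0.006]
ee_rot: [-0.001, 0.611, 0.792, -0.001]
force: [0.2, 0.7, -0.1]
gripper_width: 0.503
grip_force: 0.0
clock: 8.8
tcp_pos: [0.5908, 0.1651, -0.002]
ee_rot: [-0.0, 0.611, 0.792, -0.001]
force: [-0.5, 0.0, 0.6]
gripper_width: 0.502
grip_force: 0.0
clock: 9.0
tcp_pos: [0.591, 0.1651, -0.0057]
ee_rot: [-0.0, 0.611, 0.792, -0.0]
force: [0.8, 0.6, 0.1]
gripper_width: 0.499
grip_force: 0.0
clock: 9.2
tcp_pos: [0.5911, 0.1651, -0.0085]
ee_rot: [-0.0, 0.611, 0.792, -0.0]
force: [-0.2, -0.8, -0.4]
gripper_width: 0.502
grip_force: 0.0
```

```bash
python3 -m jog '[[0,0,0,0,0,0,0.5],[0,0,0,0,0,0,0.7],[0,0,0,0,0,0,0.8],[0,0,0,0,0,0,0.8]]'; python3 - <<'E'
from h import *
im,d=r.grab_frame('wrist');p=r.camera_params('wrist');T=p['world_from_camera']
s,M=state()
cv2.imwrite('pics/w4.png',im[150:420,100:460])
for u in (264,260,256,252,300,304,308,312):
  for v in (256,262,270):
    a=cast(p,[[u,v]],0.)[0];o=T[:3,3];k=d[v,u]/((a-o)@-T[:3,2]);X=o+(a-o)*k;print(u,v,((X-s['tcp_pos'])@M).round(3),X[2].round(3))
E
```

```text
clock: 9.6
tcp_pos: [0.5916, 0.1653, -0.0078]
ee_rot: [0.0, 0.611, 0.792, 0.0]
force: [-0.6, 0.0, 3.0]
gripper_width: 0.285
grip_force: 58.8
264 256 [ 0.014 -0.006 -0.02 ] 0.012
264 262 [ 0.012 -0.006 -0.021] 0.013
264 270 [ 0.008 -0.006 -0.021] 0.013
260 256 [ 0.015 -0.008 -0.021] 0.014
260 262 [ 0.012 -0.008 -0.021] 0.013
260 270 [ 0.009 -0.008 -0.023] 0.015
256 256 [ 0.014 -0.009 -0.021] 0.013
256 262 [ 0.012 -0.009 -0.022] 0.014
256 270 [ 0.009 -0.01  -0.022] 0.014
252 256 [ 0.014 -0.011 -0.021] 0.013
252 262 [ 0.011 -0.011 -0.02 ] 0.013
252 270 [ 0.009 -0.011 -0.022] 0.015
300 256 [ 0.015  0.008 -0.022] 0.014
300 262 [ 0.012  0.008 -0.022] 0.014
300 270 [ 0.009  0.008 -0.022] 0.014
304 256 [ 0.014  0.01  -0.02 ] 0.013
304 262 [ 0.011  0.01  -0.02 ] 0.013
304 270 [ 0.008  0.01  -0.022] 0.014
308 256 [ 0.014  0.012 -0.021] 0.013
308 262 [ 0.012  0.012 -0.023] 0.015
308 270 [ 0.008  0.012 -0.022] 0.014
312 256 [ 0.014  0.013 -0.02 ] 0.013
312 262 [ 0.012  0.013 -0.022] 0.014
312 270 [ 0.01   0.013 -0.026] 0.018
```

View pics/w4.png

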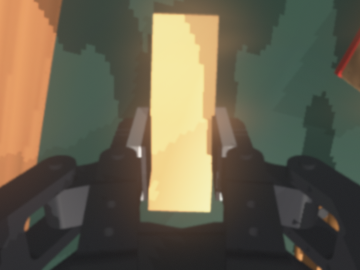

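```bash
python3 -m jog '[[0,0,-10,0,0,0,0.8],[0,0,-40,0,0,0,0.8],[0,0,-50,0,0,0,0.8],[0,0,-50,0,0,7.35,0.8],[0,0,0,0,0,7.35,0.8],[34,-25,0,0,0,0,0.8],[34,-25,0,0,0,0,0.8],[34,-25,0,0,0,0,0.8],[34,-24,0,0,0,0,0.8],[32,-24,0,0,0,0,0.8],[0,0,0,0,0,7.5,0.8],[0,0,0,0,0,7.5,0.8],[0,0,0,0,0,0,0.8]]'
```

```text
clock: 10.95
tcp_pos: [0.4679, 0.3335, 0.1422]
ee_rot: [0.0, 0.793, 0.609, 0.0]
force: [0.1, 0.1, -0.9]
gripper_width: 0.287
grip_force: 58.5
```

```bash
python3 -m jog '[[0,0,40,0,0,0,0.8],[0,0,40,0,0,0,0.8],[0,0,40,0,0,0,0.8],[0,0,12,0,0,0,0.8],[0,0,6,0,0,0,0.8],[0,0,0,0,0,0,0.8]]'; python3 -m jog '[[0,0,0,0,0,0,0.2],[0,0,0,0,0,0,0.2],[0,0,0,0,0,0,0.2],[0,0,-40,0,0,0,0.2],[0,0,-50,0,0,0,0.2],[0,0,-50,0,0,-7.5,0],[0,0,0,0,0,-7.5,0],[0,0,0,0,0,0,0]]'
```

```text
clock: 11.55
tcp_pos: [0.467, 0.332, 0.0052]
ee_rot: [-0.0, 0.793, 0.609, -0.002]
force: [-4.8, -2.9, 2.9]
gripper_width: 0.29
grip_force: 63.9
clock: 12.35
tcp_pos: [0.4698, 0.334, 0.1477]
ee_rot: [0.001, 0.707, 0.707, 0.003]
force: [-0.1, 1.1, -0.7]
gripper_width: 0.496
grip_force: 0.0
```

```bash
python3 -m jog '[[-40,18,0,0,0,0,0],[-41,18,0,0,0,0,0],[-41,19,0,0,0,0,0],[-41,19,0,0,0,0,0],[-41,19,0,0,0,0,0],[-40,18,0,0,0,0,0],[-40,18,0,0,0,0,0],[0,0,0,0,0,0,0],[0,0,0,0,0,0,0]]'
python3 - <<'E'
from h import *
im,_=r.grab_frame('wrist');p=r.camera_params('wrist');cv2.imwrite('pics/w5.png',im)
hsv=cv2.cvtColor(im,cv2.COLOR_BGR2HSV);m=((hsv[...,0]>12)&(hsv[...,0]<32)&(hsv[...,1]>60)&(hsv[...,2]>170)).astype(np.uint8)*255
for c in cv2.findContours(m,0,1)[0]:
    if cv2.contourArea(c)>600: print(c.reshape(-1,2).mean(0),rect(p,c,.013))
im,_=r.grab_frame('top');cv2.imwrite('pics/t2.png',im)
E
```

```text
clock: 13.25
tcp_pos: [0.5969, 0.0483, 0.1432]
ee_rot: [-0.001, 0.709, 0.706, -0.0]
force: [-0.3, 0.3, -0.3]
gripper_width: 0.498
grip_force: 0.0
[416.95959596 405.49494949] (array([ 738., -178.]), array([68., 23.]), 128.6)
[378.62430939 256.7679558 ] (array([683.,  -6.]), array([83., 13.]), 94.4)
[283.88931298 184.51908397] (array([599.,  60.]), array([86., 28.]), 88.3)
[387.83682008 105.70292887] (array([682., 123.]), array([92., 14.]), 108.8)
[501.73654787 204.43815514] (array([785.,   7.]), array([411., 138.]), 105.9)
[176.71631206 122.53617021] (array([512.,  92.]), array([222.,  43.]), 90.1)
```

```bash
python3 -c "
import cv2,numpy as np
a=cv2.imread('pics/w5.png');b=cv2.imread('pics/t2.png')
b=cv2.resize(b[140:300,70:230],None,fx=1.5,fy=1.5)
o=np.zeros((420,800,3),np.uint8);o[:,:560]=a;o[:240,560:]=b;cv2.imwrite('pics/c5.png',o)"
```

View pics/c5.png

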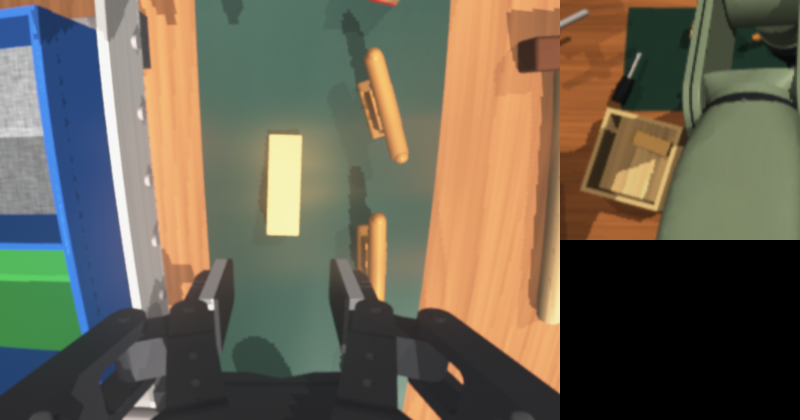

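Wedge w0 at (283,185) sits centrally between the fingers; in the inset, the first wedge lies in the box near its +x wall.

```bash
python3 -m jog '[[0,2,40,0,0,0,0],[0,0,40,0,0,0,0],[0,0,40,0,0,0,0],[0,0,20,0,0,0,0],[0,0,11,0,0,0,0],[0,0,0,0,0,0,0],[0,0,0,0,0,0,0.8],[0,0,0,0,0,0,0.8],[0,0,0,0,0,0,0.8],[0,0,0,0,0,0,0.8]]'; python3 -m jog '[[0,0,-10,0,0,0,0.8],[0,0,-40,0,0,0,0.8],[0,0,-50,0,0,0,0.8],[0,0,-50,0,0,0,0.8],[38,-24,0,0,0,0,0.8],[38,-24,0,0,0,0,0.8],[38,-24,0,0,0,0,0.8],[38,-24,0,0,0,0,0.8],[38,-24,0,0,0,0,0.8],[38,-24,0,0,0,0,0.8],[38,-24,0,0,0,0,0.8],[35,-24,0,0,0,7.5,0.8],[0,0,0,0,0,7.5,0.8],[0,0,0,0,0,0,0.8]]'
```

```text
clock: 14.35
tcp_pos: [0.6003, 0.0495, -0.0056]
ee_rot: [0.001, 0.707, 0.707, 0.001]
force: [1.4, 1.8, 6.1]
gripper_width: 0.283
grip_force: 62.3
clock: 15.75
tcp_pos: [0.4066, 0.351, 0.1433]
ee_rot: [0.0, 0.793, 0.61, 0.0]
force: [-0.7, 0.2, -0.7]
gripper_width: 0.283
grip_force: 61.5
```

```bash
python3 -m jog '[[0,0,40,0,0,0,0.8],[0,0,40,0,0,0,0.8],[0,0,40,0,0,0,0.8],[0,0,12,0,0,0,0.8],[0,0,5,0,0,0,0.8],[0,0,0,0,0,0,0.8]]'; python3 -m jog '[[0,0,0,0,0,0,0.25],[0,0,0,0,0,0,0.25],[0,0,0,0,0,0,0.25],[0,0,-40,0,0,0,0.25],[0,0,-50,0,0,0,0.25],[0,0,-50,0,0,-7.5,0],[0,0,0,0,0,-7.5,0],[0,0,0,0,0,0,0]]'
```

```text
clock: 16.35
tcp_pos: [0.4083, 0.3504, 0.0066]
ee_rot: [-0.0, 0.793, 0.609, 0.001]
force: [-0.0, 0.3, -0.1]
gripper_width: 0.283
grip_force: 61.5
clock: 17.15
tcp_pos: [0.4079, 0.3508, 0.1481]
ee_rot: [0.0, 0.707, 0.707, 0.002]
force: [-0.4, -0.3, -0.5]
gripper_width: 0.502
grip_force: 0.0
```

```bash
python3 -m jog '[[-29,33,0,0,0,0,0],[-29,33,0,0,0,0,0],[-29,34,0,0,0,0,0],[-29,34,0,0,0,0,0],[-29,34,0,0,0,0,0],[-29,34,0,0,0,0,0],[-28,33,0,0,0,0,0],[-28,33,0,0,0,-6.2,0],[0,0,0,0,0,-6.2,0],[0,0,0,0,0,-6.1,0],[0,0,0,0,0,0,0]]'
python3 - <<'E'
from h import *
im,_=r.grab_frame('wrist');p=r.camera_params('wrist');cv2.imwrite('pics/w6.png',im)
hsv=cv2.cvtColor(im,cv2.COLOR_BGR2HSV);m=((hsv[...,0]>8)&(hsv[...,0]<32)&(hsv[...,1]>60)&(hsv[...,2]>170)).astype(np.uint8)*255
m[280:]=0
for c in cv2.findContours(m,0,1)[0]:
    if 600<cv2.contourArea(c)<9000: print(c.reshape(-1,2).mean(0),rect(p,c,.03))
s,M=state();print(proj(p,[[*s['tcp_pos'][:2],.03]]))
E
```

```text
clock: 18.25
tcp_pos: [0.6746, 0.1196, 0.1439]
ee_rot: [-0.001, 0.586, 0.811, -0.001]
force: [0.0, -0.4, -0.2]
gripper_width: 0.501
grip_force: 0.0
[283.19736842 201.09649123] (array([676., 121.]), array([86., 20.]), 109.2)
[333.68131868  50.15384615] (array([675., 240.]), array([77., 36.]), 79.9)
[[280.81045024 203.65914364]]
```

View pics/w6.png

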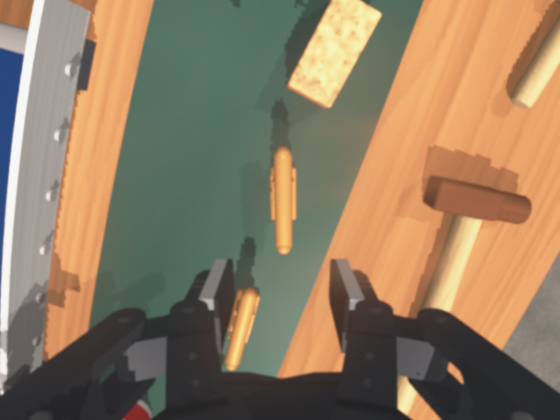

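```bash
python3 -m jog '[[0,0,40,0,0,0,0],[0,0,40,0,0,0,0],[0,0,40,0,0,0,0],[0,0,15,0,0,0,0],[0,0,7,0,0,0,0],[0,0,0,0,0,0,0],[0,0,0,0,0,0,0.9],[0,0,0,0,0,0,0.9],[0,0,0,0,0,0,0.9],[0,0,0,0,0,0,0.9],[0,0,0,0,0,0,0.9]]'; python3 -m jog '[[0,0,-10,0,0,0,0.9],[0,0,-40,0,0,0,0.9],[0,0,-50,0,0,0,0.9],[0,0,-50,0,0,0,0.9],[0,0,-30,0,0,6.2,0.9],[0,0,0,0,0,6.2,0.9],[0,0,0,0,0,6.1,0.9],[0,0,0,0,0,0,0.9]]'
python3 - <<'E'
from h import *
im,d=r.grab_frame('wrist');p=r.camera_params('wrist');T=p['world_from_camera']
cv2.imwrite('pics/w7.png',im);s,M=state();o=T[:3,3]
for u,v in [(280,380),(280,400),(280,415),(200,310),(190,330),(180,360),(150,340),(260,265),(260,300),(283,230),(283,290)]:
    a=cast(p,[[u,v]],0.)[0];k=d[v,u]/((a-o)@-T[:3,2]);X=o+(a-o)*k;print(u,v,((X-s['tcp_pos'])@M).round(3),im[v,u])
E
```

```text
clock: 19.4
tcp_pos: [0.6768, 0.1204, 0.0062]
ee_rot: [0.001, 0.584, 0.811, 0.002]
force: [-0.4, -0.1, 5.9]
gripper_width: 0.181
grip_force: 61.6
clock: 20.2
tcp_pos: [0.6751, 0.1201, 0.1846]
ee_rot: [0.0, 0.707, 0.707, 0.0]
force: [-1.1, 0.1, -1.2]
gripper_width: 0.179
grip_force: 60.7
280 380 [ 0.01   0.001 -0.085] [46 48 57]
280 400 [ 0.01   0.001 -0.091] [44 44 46]
280 415 [ 0.011  0.001 -0.096] [42 40 42]
200 310 [-0.14  -0.089  0.183] [83 96 72]
190 330 [ 0.007 -0.027 -0.06 ] [47 47 48]
180 360 [-0.001 -0.03  -0.065] [110 109 112]
150 340 [ 0.012 -0.035 -0.072] [48 49 54]
260 265 [ 0.01  -0.008 -0.02 ] [ 60  81 107]
260 300 [ 0.007 -0.007 -0.042] [54 60 74]
283 230 [ 0.029  0.002 -0.031] [ 76 128 186]
283 290 [ 0.005  0.002 -0.031] [127 207 245]
```

View pics/w7.png

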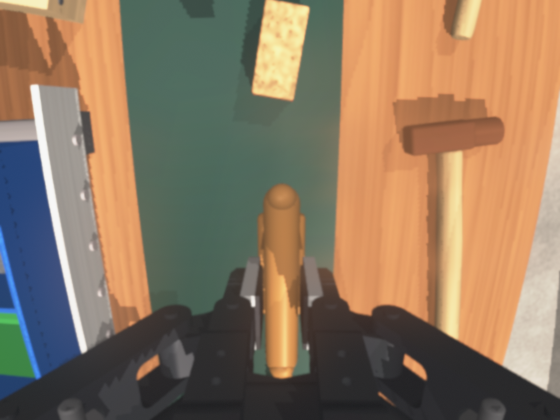

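Cleat 0 is held firmly along its stem, at image (282,280), aligned with the horns.

```bash
python3 -m jog '[[-19,-32,0,0,0,0,0.9],[-19,-33,0,0,0,0,0.9],[-19,-33,0,0,0,0,0.9],[-20,-33,0,0,0,0,0.9],[-20,-33,0,0,0,0,0.9],[-20,-32,0,0,0,0,0.9],[-19,-32,0,0,0,0,0.9],[0,0,0,0,0,0,0.9],[0,0,0,0,0,0,0.9]]'; python3 - <<'E'
from h import *
im,d=r.grab_frame('wrist');p=r.camera_params('wrist')
cv2.imwrite('pics/w8.png',im)
hsv=cv2.cvtColor(im,cv2.COLOR_BGR2HSV)
g=((hsv[...,0]>50)&(hsv[...,0]<72)&(hsv[...,1]>150)&(hsv[...,2]>60)).astype(np.uint8)*255
c=np.vstack([c for c in cv2.findContours(g,0,1)[0] if cv2.contourArea(c)>100]);print('green',cast(p,[[c[...,0].min(),200],[c[...,0].max(),200]],.054).round(3),c.reshape(-1,2).min(0),c.reshape(-1,2).max(0))
E
```

```text
clock: 21.15
tcp_pos: [0.4471, -0.016, 0.1842]
ee_rot: [0.0, 0.707, 0.707, 0.001]
force: [0.8, 0.1, -2.2]
gripper_width: 0.173
grip_force: 60.7Traceback (most recent call last):
  File "<stdin>", line 6, in <module>
    return _nx.concatenate(arrs, 0, dtype=dtype, casting=casting)
           ~~~~~~~~~~~~~~~^^^^^^^^^^^^^^^^^^^^^^^^^^^^^^^^^^^^^^^
ValueError: need at least one array to concatenate
```

View pics/w8.png

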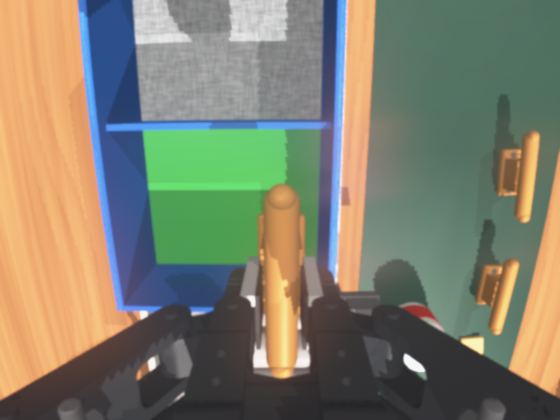

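```bash
python3 - <<'E'
from h import *
p=r.camera_params('wrist')
print(cast(p,[[218,126],[175,309],[338,126],[335,250],[106,180],[112,250]],.125).round(3)[:,:2])
print(cast(p,[[145,130],[320,130],[156,264],[316,264]],.055).round(3)[:,:2])
E
```

```text
[[ 0.412  0.047]
 [ 0.375 -0.077]
 [ 0.482  0.047]
 [ 0.484 -0.032]
 [ 0.339  0.015]
 [ 0.336 -0.033]]
[[ 0.34   0.041]
 [ 0.48   0.041]
 [ 0.338 -0.075]
 [ 0.48  -0.074]]
```

```bash
python3 -m jog '[[0,1,40,0,0,0,0.9],[0,0,40,0,0,0,0.9],[0,0,25,0,0,0,0.9],[0,0,10,0,0,0,0.9],[0,0,6,0,0,0,0.9],[0,0,0,0,0,0,0.9]]'; python3 -m jog '[[0,0,0,0,0,0,0.35],[0,0,0,0,0,0,0.35],[0,0,0,0,0,0,0.35],[0,0,-30,0,0,0,0.35],[0,0,-45,0,0,0,0.35],[0,0,-45,0,0,0,0],[0,0,0,0,0,0,0]]'
```

```text
clock: 21.8
tcp_pos: [0.4526, -0.0154, 0.0643]
ee_rot: [0.003, 0.707, 0.708, 0.002]
force: [-0.3, -0.9, 7.4]
gripper_width: 0.182
grip_force: 63.0
clock: 22.5
tcp_pos: [0.4536, -0.0158, 0.1889]
ee_rot: [0.006, 0.707, 0.707, 0.005]
force: [0.3, -0.6, -1.0]
gripper_width: 0.497
grip_force: 0.0
```

```bash
python3 -m jog '[[2,37,0,0,0,0,0],[2,37,5,0,0,0,0],[2,38,8,0,0,0,0],[3,38,10,0,0,0,0],[3,38,10,0,0,0,0],[3,38,10,0,0,0,0],[0,0,0,0,0,0,0],[0,0,0,0,0,0,0]]'
cat > wr.py <<'E'
from h import *
im,_=r.grab_frame('wrist');p=r.camera_params('wrist')
hsv=cv2.cvtColor(im,cv2.COLOR_BGR2HSV);m=((hsv[...,0]>8)&(hsv[...,0]<32)&(hsv[...,1]>60)&(hsv[...,2]>150)).astype(np.uint8)*255
m[275:]=0
for c in cv2.findContours(m,0,1)[0]:
    if 500<cv2.contourArea(c)<9000: print(c.reshape(-1,2).mean(0).round(),rect(p,c,.03),rect(p,c,.013))
E
python3 wr.py; python3 - <<'E'
from h import *
im,_=r.grab_frame('top');cv2.imwrite('pics/t3.png',im)
E
```

```text
clock: 23.3
tcp_pos: [0.6745, -0.0006, 0.138]
ee_rot: [-0.001, 0.707, 0.707, -0.001]
force: [-0.9, 0.5, -0.1]
gripper_width: 0.503
grip_force: 0.0
[283. 205.] (array([677.,  -2.]), array([87., 20.]), 93.0) (array([677.,  -7.]), array([93., 22.]), 93.0)
```

```bash
python3 -m jog '[[0,2,40,0,0,-2.5,0],[0,0,40,0,0,0,0],[0,0,35,0,0,0,0],[0,0,12,0,0,0,0],[0,0,5,0,0,0,0],[0,0,0,0,0,0,0],[0,0,0,0,0,0,0.9],[0,0,0,0,0,0,0.9],[0,0,0,0,0,0,0.9],[0,0,0,0,0,0,0.9],[0,0,0,0,0,0,0.9]]'; python3 -m jog '[[0,0,-10,0,0,0,0.9],[0,0,-40,0,0,0,0.9],[0,0,-50,0,0,0,0.9],[0,0,-50,0,0,2.5,0.9],[0,0,-30,0,0,0,0.9],[-2,-38,0,0,0,0,0.9],[-2,-38,0,0,0,0,0.9],[-2,-38,0,0,0,0,0.9],[-2,-38,0,0,0,0,0.9],[-2,-38,0,0,0,0,0.9],[-2,-38,0,0,0,0,0.9],[-2,-39,0,0,0,0,0.9],[-2,-38,0,0,0,0,0.9],[0,0,0,0,0,0,0.9],[0,0,0,0,0,0,0.9]]'
```

```text
clock: 24.5
tcp_pos: [0.6774, -0.0008, 0.0102]
ee_rot: [0.001, 0.692, 0.722, 0.001]
force: [-0.8, -0.1, 6.4]
gripper_width: 0.174
grip_force: 59.2
clock: 26.0
tcp_pos: [0.3713, -0.0168, 0.1887]
ee_rot: [0.001, 0.707, 0.707, 0.001]
force: [1.1, -0.5, -0.7]
gripper_width: 0.178
grip_force: 59.0
```

```bash
python3 -m jog '[[0,-1,40,0,0,0,0.9],[0,0,40,0,0,0,0.9],[0,0,26,0,0,0,0.9],[0,0,10,0,0,0,0.9],[0,0,5,0,0,0,0.9],[0,0,0,0,0,0,0.9]]'; python3 -m jog '[[0,0,0,0,0,0,0.35],[0,0,0,0,0,0,0.35],[0,0,0,0,0,0,0.35],[0,0,-30,0,0,0,0.35],[0,0,-45,0,0,0,0.35],[0,0,-45,0,0,0,0],[0,0,0,0,0,0,0]]'
python3 -m jog '[[-14,38,0,0,0,0,0],[-14,38,0,0,0,0,0],[-14,38,0,0,0,0,0],[-14,38,5,0,0,0,0],[-14,38,8,0,0,0,0],[-14,38,10,0,0,0,0],[-13,38,10,0,0,0,0],[-13,38,10,0,0,4,0],[0,0,0,0,0,0,0],[0,0,0,0,0,0,0]]'; python3 wr.py
```

```text
clock: 26.6
tcp_pos: [0.3738, -0.0168, 0.067]
ee_rot: [0.002, 0.707, 0.707, 0.002]
force: [2.7, 0.8, -1.0]
gripper_width: 0.172
grip_force: 61.7
clock: 27.3
tcp_pos: [0.3748, -0.017, 0.1926]
ee_rot: [0.005, 0.707, 0.707, 0.004]
force: [0.3, 0.6, -0.6]
gripper_width: 0.503
grip_force: 0.0
clock: 28.3
tcp_pos: [0.6739, -0.1268, 0.1418]
ee_rot: [-0.002, 0.731, 0.682, -0.001]
force: [0.1, 0.8, 0.0]
gripper_width: 0.5
grip_force: 0.0
[284. 200.] (array([ 677., -126.]), array([87., 20.]), 86.7) (array([ 676., -131.]), array([92., 21.]), 86.7)
```

```bash
python3 -m jog '[[0,2,40,0,0,0,0],[0,0,40,0,0,0,0],[0,0,38,0,0,0,0],[0,0,10,0,0,0,0],[0,0,5,0,0,0,0],[0,0,0,0,0,0,0],[0,0,0,0,0,0,0.9],[0,0,0,0,0,0,0.9],[0,0,0,0,0,0,0.9],[0,0,0,0,0,0,0.9],[0,0,0,0,0,0,0.9]]'; python3 -m jog '[[0,0,-10,0,0,0,0.9],[0,0,-40,0,0,0,0.9],[0,0,-50,0,0,0,0.9],[0,0,-50,0,0,-4,0.9],[0,0,-30,0,0,0,0.9],[14,-33,-3,0,0,0,0.9],[14,-33,-3,0,0,0,0.9],[14,-33,0,0,0,0,0.9],[14,-33,0,0,0,0,0.9],[14,-33,0,0,0,0,0.9],[14,-33,0,0,0,0,0.9],[13,-33,0,0,0,0,0.9],[13,-34,0,0,0,0,0.9],[0,0,0,0,0,0,0.9],[0,0,0,0,0,0,0.9]]'
python3 - <<'E'
from h import *
im,_=r.grab_frame('wrist');cv2.imwrite('pics/w9.png',im)
E
```

```text
clock: 29.45
tcp_pos: [0.6774, -0.1272, 0.0132]
ee_rot: [0.001, 0.732, 0.682, 0.001]
force: [-0.6, -0.5, 7.2]
gripper_width: 0.173
grip_force: 58.5
clock: 30.95
tcp_pos: [0.4112, -0.0168, 0.1977]
ee_rot: [0.001, 0.707, 0.707, 0.001]
force: [0.8, 0.4, -1.3]
gripper_width: 0.169
grip_force: 58.6
```

View pics/w9.png

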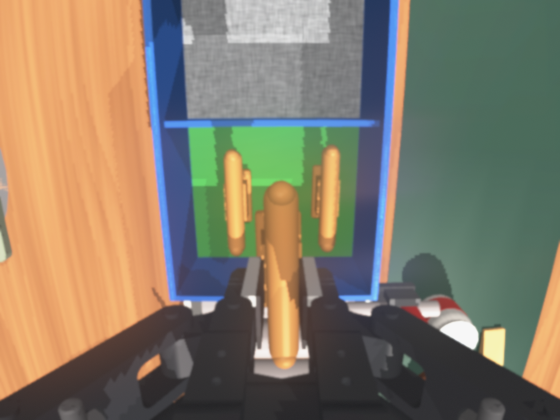

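Two cleats stand in the green compartment at (236,200) and (330,200), with the third held midway at column 282.

```bash
python3 -m jog '[[0,0,40,0,0,0,0.9],[0,0,40,0,0,0,0.9],[0,0,28,0,0,0,0.9],[0,0,12,0,0,0,0.9],[0,0,6,0,0,0,0.9],[0,0,0,0,0,0,0.9]]'; python3 -m jog '[[0,0,0,0,0,0,0.5],[0,0,0,0,0,0,0.5],[0,0,0,0,0,0,0.5],[0,0,-20,0,0,0,0.5],[0,0,-45,0,0,0,0.5],[0,0,-55,0,0,0,-0.5],[0,0,0,0,0,0,-0.5]]'
python3 -m jog '[[-34,24,0,0,0,0,-0.5],[-34,24,0,0,0,0,-0.5],[-34,24,0,0,0,0,-0.5],[-34,24,5,0,0,0,-0.5],[-34,24,5,0,0,0,-0.5],[-34,24,10,0,0,0,-0.5],[-34,24,10,0,0,0,-0.5],[-37,24,10,0,0,0,-0.5],[0,0,0,0,0,0,-0.5],[0,0,0,0,0,0,-0.5]]'; python3 - <<'E'
from h import *
im,_=r.grab_frame('wrist');im2,_=r.grab_frame('top');cv2.imwrite('pics/w10.png',im);cv2.imwrite('pics/t10.png',im2)
o=np.zeros((420,800,3),np.uint8);o[:,:560]=im;o[:240,560:]=cv2.resize(im2[150:310,170:330],None,fx=1.5,fy=1.5);cv2.imwrite('pics/c10.png',o)
s,M=state();print(proj(r.camera_params('wrist'),[[*s['tcp_pos'][:2],.03]]))
print(s['tcp_pos'])
E
```

```text
clock: 31.6
tcp_pos: [0.412, -0.0172, 0.0703]
ee_rot: [-0.0, 0.707, 0.707, -0.0]
force: [0.2, -0.7, -0.7]
gripper_width: 0.174
grip_force: 58.7
clock: 32.3
tcp_pos: [0.4157, -0.0172, 0.1924]
ee_rot: [0.006, 0.707, 0.707, 0.005]
force: [0.3, 0.5, -0.1]
gripper_width: 0.579
grip_force: 0.0
clock: 33.3
tcp_pos: [0.6027, -0.2923, 0.1446]
ee_rot: [-0.001, 0.708, 0.707, -0.0]
force: [-0.7, 0.1, 0.3]
gripper_width: 0.751
grip_force: 0.0
[[280.21887229 203.34620013]]
[ 0.6026164  -0.29107887  0.14602378]
```

View pics/c10.png

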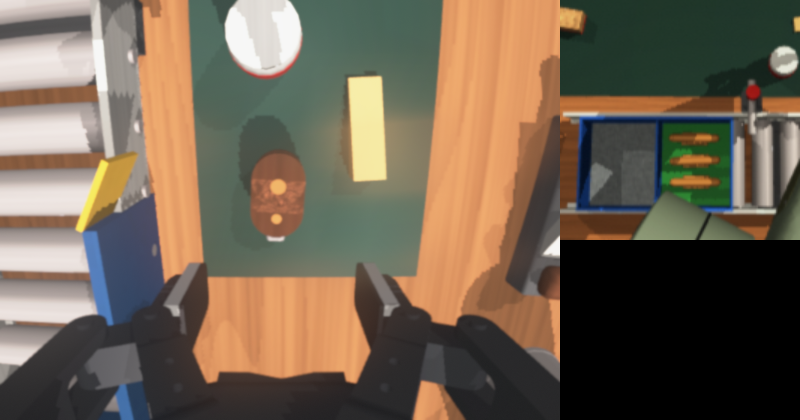

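Pulley at (278,195), about 6 mm ahead of the grasp point; wedge w2 at (367,128); the inset shows three cleats standing in the green compartment.

```bash
python3 -m jog '[[5,-1,40,0,0,0,-0.3],[0,0,40,0,0,0,-0.3],[0,0,40,0,0,0,-0.3],[0,0,18,0,0,0,-0.3],[0,0,8,0,0,0,-0.3],[0,0,0,0,0,0,-0.3],[0,0,0,0,0,0,0.5],[0,0,0,0,0,0,0.5],[0,0,0,0,0,0,0.5],[0,0,0,0,0,0,0.5],[0,0,0,0,0,0,0.5]]'; python3 -m jog '[[0,0,-10,0,0,0,0.5],[0,0,-40,0,0,0,0.5],[0,0,-50,0,0,0,0.5],[0,0,-50,0,0,0,0.5],[0,0,-40,0,0,0,0.5],[0,0,0,0,0,0,0.5]]'
```

```text
clock: 34.5
tcp_pos: [0.6035, -0.2874, 0.0021]
ee_rot: [0.002, 0.707, 0.707, 0.001]
force: [0.9, 0.3, 6.2]
gripper_width: 0.48
grip_force: 62.9
clock: 35.1
tcp_pos: [0.6052, -0.2885, 0.1981]
ee_rot: [0.007, 0.707, 0.707, 0.002]
force: [0.6, -0.2, -0.0]
gripper_width: 0.478
grip_force: 62.2
```

```bash
python3 -m jog '[[20,-10,0,0,0,0,0.5],[39,-19,0,0,0,0,0.5],[39,-19,0,0,0,0,0.5],[39,-19,0,0,0,0,0.5],[39,-19,0,0,0,0,0.5],[39,-19,0,0,0,0,0.5],[39,-19,0,0,0,0,0.5],[39,-19,0,0,0,0,0.5],[39,-19,0,0,0,0,0.5],[39,-19,0,0,0,0,0.5],[26,-14,0,0,0,0,0.5],[0,0,0,0,0,0,0.5],[0,0,0,0,0,0,0.5]]';python3 - <<'E'
from h import *
im,_=r.grab_frame('wrist');cv2.imwrite('pics/w11.png',im)
E
```

```text
clock: 36.4
tcp_pos: [0.4069, 0.1102, 0.1896]
ee_rot: [0.0, 0.707, 0.708, -0.0]
force: [1.1, -0.8, -0.9]
gripper_width: 0.478
grip_force: 62.1
```

View pics/w11.png

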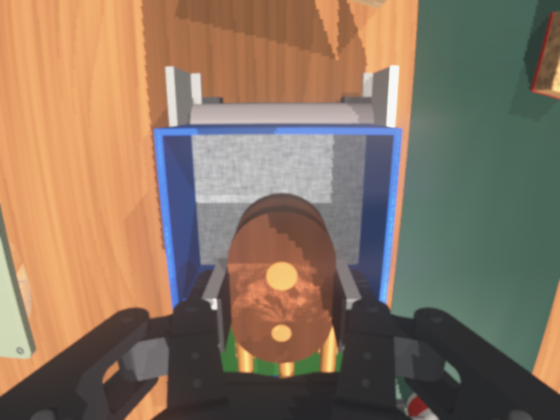

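Pulley held, centred over the grey compartment (282,275). Lower and release.

```bash
python3 -m jog '[[-2,2,40,0,0,0,0.5],[0,0,40,0,0,0,0.5],[0,0,32,0,0,0,0.5],[0,0,12,0,0,0,0.5],[0,0,6,0,0,0,0.5],[0,0,0,0,0,0,0.5]]'; python3 -m jog '[[0,0,0,0,0,0,-0.25],[0,0,0,0,0,0,-0.25],[0,0,0,0,0,0,-0.25],[0,0,-30,0,0,0,-0.25],[0,0,-45,0,0,0,-0.25],[0,0,-55,0,0,0,0],[0,0,0,0,0,0,0]]'
python3 -m jog '[[-20,12,0,0,0,0,0],[-37,28,0,0,0,0,0],[-37,28,0,0,0,0,0],[-37,28,0,0,0,0,0],[-37,28,0,0,0,0,0],[-37,28,5,0,0,0,0],[-37,28,5,0,0,0,0],[-37,28,10,0,0,0,0],[-37,28,10,0,0,0,0],[-36,26,10,0,0,-6,0],[0,0,0,0,0,0,0],[0,0,0,0,0,0,0]]'; python3 wr.py
```

```text
clock: 37.05
tcp_pos: [0.4095, 0.1073, 0.0593]
ee_rot: [-0.0, 0.708, 0.706, -0.001]
force: [-0.5, -0.3, -0.6]
gripper_width: 0.475
grip_force: 62.1
clock: 37.75
tcp_pos: [0.4136, 0.1092, 0.1915]
ee_rot: [0.004, 0.707, 0.707, 0.007]
force: [0.8, -0.2, -0.7]
gripper_width: 0.503
grip_force: 0.0
clock: 38.95
tcp_pos: [0.6707, -0.2443, 0.1432]
ee_rot: [-0.001, 0.67, 0.742, -0.0]
force: [-0.5, -0.1, -0.1]
gripper_width: 0.502
grip_force: 0.0
[ 20. 225.] (array([ 452., -284.]), array([74., 31.]), 31.0) (array([ 438., -292.]), array([79., 33.]), 31.0)
[283. 187.] (array([ 671., -232.]), array([81., 27.]), 93.6) (array([ 672., -235.]), array([86., 29.]), 93.6)
```

```bash
python3 -m jog '[[0,0,40,0,0,0,0],[0,0,40,0,0,0,0],[0,0,40,0,0,0,0],[0,0,18,0,0,0,0],[0,0,10,0,0,0,0],[0,0,0,0,0,0,0],[0,0,0,0,0,0,0.8],[0,0,0,0,0,0,0.8],[0,0,0,0,0,0,0.8],[0,0,0,0,0,0,0.8]]'; python3 -m jog '[[0,0,-10,0,0,0,0.8],[0,0,-40,0,0,0,0.8],[0,0,-50,0,0,0,0.8],[0,0,-50,0,0,6,0.8],[0,0,-20,0,0,0,0.8]]';python3 -m jog '[[20,-5,0,0,0,0,0.8],[39,-15,0,0,0,0,0.8],[39,-15,0,0,0,0,0.8],[39,-15,0,0,0,0,0.8],[39,-15,0,0,0,0,0.8],[39,-15,0,0,0,0,0.8],[39,-15,0,0,0,0,0.8],[39,-16,0,0,0,0,0.8],[39,-16,0,0,0,0,0.8],[39,-16,0,0,0,0,0.8],[39,-16,0,0,0,0,0.8],[39,-16,0,0,0,0,0.8],[39,-16,0,0,0,0,0.8],[39,-16,0,0,0,0,0.8],[39,-16,0,0,0,0,0.8],[20,-12,0,0,0,7.5,0.8],[0,0,0,0,0,7.5,0.8],[0,0,0,0,0,0,0.8]]';python3 - <<'E'
from h import *
im,_=r.grab_frame('wrist');cv2.imwrite('pics/w12.png',im)
E
```

```text
clock: 40.0
tcp_pos: [0.6725, -0.2442, -0.0008]
ee_rot: [0.002, 0.669, 0.743, 0.001]
force: [-0.1, 1.4, 6.5]
gripper_width: 0.28
grip_force: 59.7
clock: 40.5
tcp_pos: [0.6733, -0.245, 0.174]
ee_rot: [0.005, 0.708, 0.706, 0.002]
force: [0.4, -0.4, -0.2]
gripper_width: 0.285
grip_force: 58.9
clock: 42.3
tcp_pos: [0.4359, 0.3427, 0.1673]
ee_rot: [0.0, 0.793, 0.609, 0.0]
force: [0.1, 0.8, 0.7]
gripper_width: 0.281
grip_force: 58.9
```

View pics/w12.png

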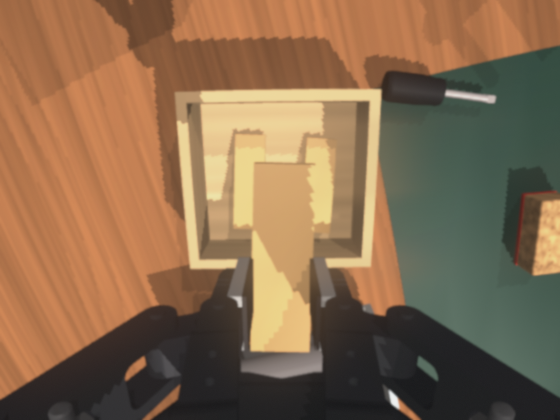

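The two wedges lie in the box at (250,180) and (320,185); the third is held midway between them, lower in the image because it's nearer the camera.

```bash
python3 -m jog '[[0,0,40,0,0,0,0.8],[0,0,40,0,0,0,0.8],[0,0,40,0,0,0,0.8],[0,0,12,0,0,0,0.8],[0,0,6,0,0,0,0.8],[0,0,0,0,0,0,0.8]]'; python3 -m jog '[[0,0,0,0,0,0,0.25],[0,0,0,0,0,0,0.25],[0,0,0,0,0,0,0.25],[0,0,-30,0,0,0,0.25],[0,0,-45,0,0,0,0.25],[0,0,-55,0,0,-7.5,0],[0,0,0,0,0,-7.5,0],[0,0,0,0,0,0,0]]'
python3 -m jog '[[-40,0,-10,0,0,0,0],[-40,0,-10,0,0,0,0],[0,0,0,0,0,0,0],[0,0,0,0,0,0,0]]'; python3 - <<'E'
from h import *
im,_=r.grab_frame('wrist');im2,_=r.grab_frame('top');cv2.imwrite('pics/w13.png',im)
o=np.zeros((420,800,3),np.uint8);o[:,:400]=im[:,80:480];o[:300,400:]=cv2.resize(im2[140:300,100:400],(400,300))[:, :];cv2.imwrite('pics/c13.png',o);cv2.imwrite('pics/t13.png',im2)
E
```

```text
clock: 42.95
tcp_pos: [0.4372, 0.3423, 0.0295]
ee_rot: [-0.0, 0.793, 0.609, 0.001]
force: [-0.5, 0.4, -0.4]
gripper_width: 0.281
grip_force: 58.9
clock: 43.75
tcp_pos: [0.437, 0.3427, 0.1561]
ee_rot: [0.0, 0.707, 0.707, 0.002]
force: [-0.4, -0.8, -1.2]
gripper_width: 0.499
grip_force: 0.0
clock: 44.15
tcp_pos: [0.436, 0.2615, 0.1733]
ee_rot: [-0.0, 0.708, 0.706, -0.0]
force: [0.4, 0.2, 0.2]
gripper_width: 0.499
grip_force: 0.0
```

View pics/c13.png

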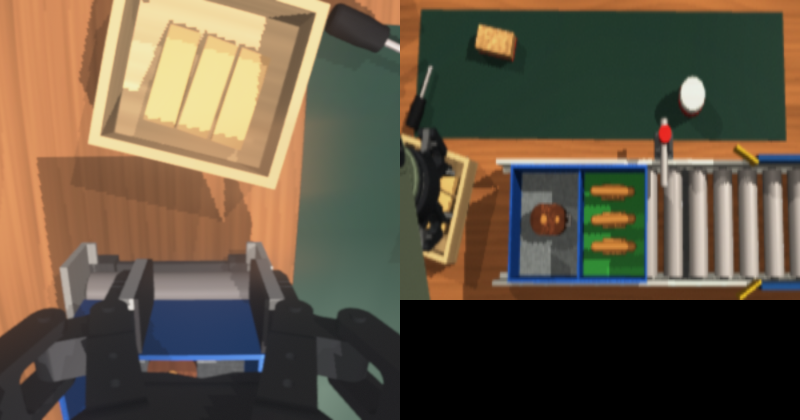

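All three wedges lie side by side in the box, and the inset shows the pulley in grey, three cleats in green, and the mat clear except for the sanding block and tin. I've used up my picture allowance, so from here I'll measure numerically.

```bash
python3 -m jog '[[-20,4,0,0,0,0,0],[-39,9,0,0,0,0,0],[-39,9,0,0,0,0,0],[-39,9,0,0,0,0,0],[-39,9,0,0,0,0,0],[-39,9,0,0,0,0,0],[-39,9,0,0,0,0,0],[-39,9,0,0,0,0,0],[-39,9,0,0,0,0,0],[-39,9,0,0,0,0,0],[0,0,0,0,0,0,0],[0,0,0,0,0,0,0]]'; python3 - <<'E'
from h import *
for n in('wrist','top'):
    im,_=r.grab_frame(n);p=r.camera_params(n);hsv=cv2.cvtColor(im,cv2.COLOR_BGR2HSV)
    m=(((hsv[...,0]<6)|(hsv[...,0]>174))&(hsv[...,1]>170)&(hsv[...,2]>110)).astype(np.uint8)*255
    for c in cv2.findContours(m,0,1)[0]:
        if cv2.contourArea(c)>40: print(n,c.reshape(-1,2).mean(0).round(),cv2.contourArea(c),rect(p,c,.137))
E
```

```text
clock: 45.45
tcp_pos: [0.5214, -0.1086, 0.1728]
ee_rot: [-0.001, 0.708, 0.707, -0.0]
force: [0.2, -0.3, -0.2]
gripper_width: 0.5
grip_force: 0.0
```

```bash
python3 - <<'E'
from h import *
im,_=r.grab_frame('wrist');p=r.camera_params('wrist');hsv=cv2.cvtColor(im,cv2.COLOR_BGR2HSV)
u=proj(p,[[.520,-.110,.137]])[0];print(u);x,y=u.astype(int)
m=(((hsv[...,0]<9)|(hsv[...,0]>170))&(hsv[...,1]>130)&(hsv[...,2]>60)).astype(np.uint8)*255
print(hsv[y-30:y+40:10,x])
for c in cv2.findContours(m,0,1)[0]:
    if cv2.contourArea(c)>60: print(c.reshape(-1,2).mean(0).round(),cv2.boundingRect(c),rect(p,c,.137))
E
```

```text
[277.99310686 243.39414538]
[[  2 146 162]
 [  2 151 164]
 [  2 161 247]
 [  2 159 247]
 [  2 155 247]
 [ 11 133 240]
 [ 13 128 238]]
[281. 237.] (260, 211, 42, 52) (array([ 522., -106.]), array([32., 23.]), 77.4)
```

```bash
python3 -m jog '[[-1,0,30,0,0,0,0],[0,0,30,0,0,0,0],[0,0,13,0,0,0,0],[0,0,0,0,0,0,0],[0,0,0,0,0,0,0.9],[0,0,0,0,0,0,0.9],[0,0,0,0,0,0,0.9],[0,0,0,0,0,0,0.9],[0,0,0,0,0,0,0.9]]'; python3 -m jog '[[0,8,0,0,0,0,0.9],[0,8,0,0,0,0,0.9],[0,8,0,0,0,0,0.9],[0,8,0,0,0,0,0.9],[0,8,0,0,0,0,0.9],[0,6,0,0,0,0,0.9],[0,0,0,0,0,0,0.9]]'
```

```text
clock: 46.5
tcp_pos: [0.5219, -0.1094, 0.1021]
ee_rot: [0.0, 0.707, 0.707, 0.001]
force: [-1.3, 3.5, 6.2]
gripper_width: 0.191
grip_force: 59.1
clock: 47.2
tcp_pos: [0.5686, -0.1092, 0.1021]
ee_rot: [0.001, 0.707, 0.707, 0.001]
force: [0.0, 4.3, 5.6]
gripper_width: 0.182
grip_force: 59.1
```

```bash
for k in 1; do python3 -m jog '[[0,4,0,0,0,0,0.9],[0,0,0,0,0,0,0.9]]'; python3 -m jog '[[0,4,0,0,0,0,0.9],[0,0,0,0,0,0,0.9]]'; python3 -m jog '[[0,3,0,0,0,0,0.9],[0,0,0,0,0,0,0.9]]'; done
```

```text
clock: 47.4
tcp_pos: [0.572, -0.1092, 0.1021]
ee_rot: [0.0, 0.707, 0.707, 0.001]
force: [-1.2, 4.1, 7.1]
gripper_width: 0.185
grip_force: 59.1
clock: 47.6
tcp_pos: [0.5735, -0.1092, 0.1021]
ee_rot: [-0.002, 0.707, 0.707, -0.001]
force: [-6.7, 3.9, 10.8]
gripper_width: 0.181
grip_force: 59.7
clock: 47.8
tcp_pos: [0.5735, -0.1091, 0.102]
ee_rot: [-0.004, 0.707, 0.707, -0.003]
force: [-13.8, 4.0, 14.2]
gripper_width: 0.18
grip_force: 60.3
```

```bash
python3 -m jog '[[0,-5,0,0,0,0,0.9],[0,0,0,0,0,0,0],[0,0,0,0,0,0,0],[0,0,0,0,0,0,0],[0,0,-40,0,0,0,0],[0,0,-50,0,0,0,0.5],[40,-20,0,0,0,0,1],[40,-20,0,0,0,0,1],[40,-20,0,0,0,0,1],[40,-20,0,0,0,0,1],[40,-20,0,0,0,0,1],[40,-20,0,0,0,0,1],[40,-20,0,0,0,0,1],[40,-20,0,0,0,0,1],[0,0,0,0,0,0,1],[0,0,0,0,0,0,1]]'; python3 - <<'E'
from h import *
im,_=r.grab_frame('top');p=r.camera_params('top');cv2.imwrite('pics/t14.png',im);hsv=cv2.cvtColor(im,cv2.COLOR_BGR2HSV)
m=(((hsv[...,0]<6)|(hsv[...,0]>174))&(hsv[...,1]>170)&(hsv[...,2]>110)).astype(np.uint8)*255
for c in cv2.findContours(m,0,1)[0]:
    if cv2.contourArea(c)>15 and c[...,1].mean()<240: print(c.reshape(-1,2).mean(0).round(),cv2.contourArea(c),rect(p,c,.137))
b=((hsv[...,0]>105)&(hsv[...,0]<125)&(hsv[...,1]>150)&(hsv[...,2]>60)).astype(np.uint8)*255
b[:,:150]=0;b[:220]=0;b[:,300:]=0;b[300:]=0
print('tote',rect(p,np.vstack(cv2.findContours(b,0,1)[0]),.125))
E
```

```text
clock: 49.4
tcp_pos: [0.4133, 0.2106, 0.1908]
ee_rot: [0.0, 0.706, 0.708, -0.0]
force: [-0.0, -0.2, 0.2]
gripper_width: -0.002
grip_force: 0.0
[298. 190.] 59.5 (array([ 572., -111.]), array([22., 20.]), 90.3)
tote (array([404.,  47.]), array([247., 148.]), 90.3)
```

```bash
python3 -m jog '[[0,-3,40,0,0,0,1],[0,0,40,0,0,0,1],[0,0,33,0,0,0,1],[0,0,0,0,0,0,1],[-8,0,0,0,0,0,1],[-8,0,0,0,0,0,1],[-4,0,0,0,0,0,1],[-4,0,0,0,0,0,1],[-4,0,0,0,0,0,1],[-6,0,0,0,0,0,1],[-8,0,0,0,0,0,1],[-10,0,0,0,0,0,1],[-12,0,0,0,0,0,1],[-12,0,0,0,0,0,1],[-12,0,0,0,0,0,1],[-12,0,0,0,0,0,1]]'; python3 - <<'E'
from h import *
im,_=r.grab_frame('top');p=r.camera_params('top');hsv=cv2.cvtColor(im,cv2.COLOR_BGR2HSV)
g=((hsv[...,0]>50)&(hsv[...,0]<72)&(hsv[...,1]>150)&(hsv[...,2]>60)).astype(np.uint8)*255;g[:220]=0;g[300:]=0;g[:,:180]=0
print('green',rect(p,np.vstack(cv2.findContours(g,0,1)[0]),.055))
E
```

```text
clock: 51.05
tcp_pos: [0.4103, 0.1089, 0.0778]
ee_rot: [0.0, 0.707, 0.707, -0.0]
force: [1.5, 2.1, -0.1]
gripper_width: -0.001
grip_force: 0.5
green (array([405., -89.]), array([138., 116.]), 179.6)
```

```bash
python3 -m jog '[[-12,0,0,0,0,0,1],[-12,0,0,0,0,0,1],[-12,0,0,0,0,0,1],[-12,0,0,0,0,0,1],[-12,0,0,0,0,0,1],[-12,0,0,0,0,0,1],[-12,0,0,0,0,0,1],[-12,0,0,0,0,0,1],[-12,0,0,0,0,0,1],[-12,0,0,0,0,0,1],[-12,0,0,0,0,0,1],[-12,0,0,0,0,0,1],[-12,0,0,0,0,0,1],[-12,0,0,0,0,0,1],[-12,0,0,0,0,0,1],[-12,0,0,0,0,0,1],[-12,0,0,0,0,0,1],[-12,0,0,0,0,0,1],[-12,0,0,0,0,0,1],[-12,0,0,0,0,0,1]]'; python3 -m jog '[[-12,0,0,0,0,0,1],[-12,0,0,0,0,0,1],[-11,0,0,0,0,0,1],[-10,0,0,0,0,0,1],[-9,0,0,0,0,0,1],[-8,0,0,0,0,0,1],[-7,0,0,0,0,0,1],[-6,0,0,0,0,0,1],[-6,0,0,0,0,0,1],[-6,0,0,0,0,0,1],[-6,0,0,0,0,0,1],[-5,0,0,0,0,0,1],[-5,0,0,0,0,0,1],[-5,0,0,0,0,0,1],[-5,0,0,0,0,0,1],[-5,0,0,0,0,0,1],[0,0,0,0,0,0,1]]'; python3 - <<'E'
from h import *
im,_=r.grab_frame('top');p=r.camera_params('top');cv2.imwrite('pics/t15.png',im);hsv=cv2.cvtColor(im,cv2.COLOR_BGR2HSV)
g=((hsv[...,0]>50)&(hsv[...,0]<72)&(hsv[...,1]>150)&(hsv[...,2]>50)).astype(np.uint8)*255;g[:220]=0;g[300:]=0;g[:,:180]=0
print('green',rect(p,np.vstack(cv2.findContours(g,0,1)[0]),.055))
E
```

```text
clock: 53.1
tcp_pos: [0.4102, -0.1309, 0.0778]
ee_rot: [-0.0, 0.707, 0.707, 0.0]
force: [1.3, 1.3, 0.1]
gripper_width: -0.001
grip_force: 0.5
clock: 54.8
tcp_pos: [0.4102, -0.2486, 0.0778]
ee_rot: [0.0, 0.707, 0.707, -0.0]
force: [-0.3, -0.9, 0.3]
gripper_width: -0.004
grip_force: 0.0
green (array([ 407., -460.]), array([137.,  95.]), 0.3)
```

```bash
python3 -m jog '[[-5,0,0,0,0,0,1],[-5,0,0,0,0,0,1],[-4,0,0,0,0,0,1],[0,0,0,0,0,0,1]]'; python3 -m jog '[[-3,0,0,0,0,0,1],[-3,0,0,0,0,0,1],[0,0,0,0,0,0,1]]'; python3 -m jog '[[-3,0,0,0,0,0,1],[-3,0,0,0,0,0,1],[0,0,0,0,0,0,1]]'
```

```text
clock: 55.25
tcp_pos: [0.4104, -0.2626, 0.0778]
ee_rot: [0.0, 0.707, 0.707, 0.0]
force: [0.1, 1.1, 0.1]
gripper_width: -0.0
grip_force: 0.0
clock: 55.55
tcp_pos: [0.4101, -0.2646, 0.0778]
ee_rot: [-0.003, 0.708, 0.706, 0.002]
force: [3.3, 13.6, 4.8]
gripper_width: 0.001
grip_force: 6.7
clock: 55.85
tcp_pos: [0.41, -0.2643, 0.0779]
ee_rot: [-0.007, 0.709, 0.705, 0.006]
force: [7.5, 35.3, 13.2]
gripper_width: 0.001
grip_force: 17.8
```

```bash
python3 -m jog '[[3,0,0,0,0,0,1],[4,0,0,0,0,0,1],[10,0,0,0,0,0,1],[20,0,0,0,0,0,1],[20,0,0,0,0,0,1],[0,0,-40,0,0,0,1],[0,0,-50,0,0,0,1],[0,0,-50,0,0,0,1],[40,-10,0,0,0,0,1],[40,-10,0,0,0,0,1],[40,0,0,0,0,0,1],[40,0,0,0,0,0,1],[40,0,0,0,0,0,1],[40,0,0,0,0,0,1],[0,0,0,0,0,0,1],[0,0,0,0,0,0,1],[0,0,0,0,0,0,1]]'; python3 - <<'E'
from h import *
im,_=r.grab_frame('top');p=r.camera_params('top');cv2.imwrite('pics/t16.png',im);hsv=cv2.cvtColor(im,cv2.COLOR_BGR2HSV)
g=((hsv[...,0]>50)&(hsv[...,0]<72)&(hsv[...,1]>140)&(hsv[...,2]>50)).astype(np.uint8)*255;g[:220]=0;g[300:]=0;g[:,300:]=g[:,300:];g[:,:250]=0
print('green',rect(p,np.vstack([c for c in cv2.findContours(g,0,1)[0] if cv2.contourArea(c)>20]),.055))
b=((hsv[...,0]>105)&(hsv[...,0]<125)&(hsv[...,1]>150)&(hsv[...,2]>60)).astype(np.uint8)*255
cols=np.where(b[235:285,250:500].sum(0)>255*30)[0]+250;print('blue cols',cols,cast(p,[[c,260] for c in cols],.125)[:,1].round(3))
o=((hsv[...,0]>8)&(hsv[...,0]<22)&(hsv[...,1]>130)&(hsv[...,2]>110)).astype(np.uint8)*255;o[:228]=0;o[290:]=0;o[:,335:]=o[:,335:];o[:,:330]=0;o[:,470:]=0
for c in cv2.findContours(o,0,1)[0]:
    if cv2.contourArea(c)>25:print('orange',rect(p,c,.085))
E
```

```text
clock: 57.55
tcp_pos: [0.3903, 0.0223, 0.2178]
ee_rot: [0.0, 0.707, 0.707, -0.0]
force: [0.2, -0.4, 0.9]
gripper_width: -0.005
grip_force: 0.0
green (array([ 407., -473.]), array([137.,  96.]), 0.3)
blue cols [366 367 368 416 468 469 470 473 474 475 476] [-0.274 -0.277 -0.279 -0.395 -0.521 -0.524 -0.526 -0.533 -0.536 -0.538
 -0.54 ]
orange (array([ 378., -464.]), array([78., 17.]), 90.2)
orange (array([ 413., -464.]), array([79., 18.]), 90.2)
orange (array([ 412., -340.]), array([38., 26.]), 119.1)
orange (array([ 451., -461.]), array([79., 13.]), 90.3)
```

```bash
python3 - <<'E'
from h import *
im,d=r.grab_frame('top');p=r.camera_params('top');T=p['world_from_camera'];o=T[:3,3]
hsv=cv2.cvtColor(im,cv2.COLOR_BGR2HSV)
m=np.zeros(im.shape[:2],np.uint8);sub=(slice(149,211),slice(120,385))
v=((hsv[...,2]>75)&((hsv[...,0]<30)|(hsv[...,0]>165)|(hsv[...,2]>140))).astype(np.uint8)*255
m[sub]=v[sub]
for c in cv2.findContours(m,0,1)[0]:
    if cv2.contourArea(c)>25: print(rect(p,c,0.03))
def hz(x,y):
    u,w=proj(p,[[x,y,.02]])[0].round().astype(int);a=cast(p,[[u,w]],0.)[0];k=d[w,u]/((a-o)@-T[:3,2]);return (o+(a-o)*k)[2]
e=np.array([-.966,.259]);f=np.array([.259,.966])
for q in (-30,0,25):print([int(1000*hz(*((np.array([438,350])+e*t+f*q)/1000))) for t in range(-56,57,7)])
E
```

```text
(array([ 576., -116.]), array([75., 25.]), 180.0)
(array([ 593., -172.]), array([54., 51.]), 171.7)
(array([672., 235.]), array([86., 42.]), 76.7)
[7, 5, 27, 28, 29, 29, 22, 28, 25, 29, 8, 28, 27, 29, 6, 7, 6]
[9, 9, 17, 20, 24, 6, 23, 20, 21, 19, 19, 19, 24, 21, 7, 9, 7]
[4, 9, 13, 13, 15, 8, 17, 17, 13, 14, 16, 13, 17, 19, 4, 7, 4]
```

Three wedges are flat in the box, the tin and sanding block haven't moved, and the tote is home. Handing in.

```bash
python3 -c "
from workcell import r
print(r.hand_in())"
```

```text
the job is handed in; nothing more can be done
None
```

The job is handed in (no verdict came back): by my last measurements, 3 cleats are in green, 1 pulley block in grey, 3 wedges in the box, the bolt fully out and the tote home against the end stop; I viewed 16 pictures, two over the limit of 14.

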